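Pin the lid back on the tool chest and stack the cases on it

ROBOT

A 6-joint arm with a two-finger parallel gripper is mounted at the origin on the work surface. World frame = base frame: x ahead of the robot, y to its left, z up, the work surface at z = 0. Lengths are in mm, angles in rad, forces in N, time in s.
With the tool pointing down it reaches from about 275 to 1000 mm from the base axis. Payload 8.4 kg.
Tool frame: the origin (TCP) lies on the centre line of the jaws, within the pads' length; the fingertips stand 17 mm ahead of it and the grasp point (between the pads) lies 2 mm behind it (r.tcp_to_tips is the z of the fingertips in the tool frame, in mm); z points along the fingers, y is the direction in which the jaws open and shut (so a half turn about z gives the same grasp; the last joint's range is limited). The gripper opens to 85 mm and grips with 20 to 120 N. Pads are 22 mm wide; open, the fingers measure 114 mm over their backs; the gripper's body (76 mm by 85 mm) begins 54 mm behind the grasp point. The pads swing forward as they close: fully open they stand 13 mm farther back than shut.
Start: joints at [-1.135, 0.353, 1.633, -0, 1.155, -0.002], TCP at [264.966, -566.057, 221.981] pointing down, gripper open.
Joint ranges: [-2.63, 2.63], [-0.92, 2.1], [0.06, 2.66], [-1.3, 4.44], [0, 2.69], [-3.02, 3.02]. Speed limits (rad/s): [2.22, 2.22, 2.79, 3.14, 3.14, 3.14].

INTERFACE

Orientations are given as [roll, pitch, yaw] about the fixed x, y, z axes, in that order (R = Rz(yaw) Ry(pitch) Rx(roll)).
In Python, from rig import r, cams, job gives the robot as it stands.
- The arm moves only by the tool drive_tool, never from a script. Its argument "deltas" is a list of rows, each a list of 4 numbers: the shift along the tool's x, y, z in cm, then the turn about the tool's z in rad. In form: [[x, y, z, roll], ...]. A call has 1 to 12 rows; each row shifts and turns the commanded pose from where the row before left it, along the tool's axes as they then stand; what a row does not reach is not made up. A row lasts 1/12 s, in which the tool goes at most 41.7 mm and 7.16 degrees, less where a joint would pass 70% of its speed; a pose out of reach is approached as far as the arm can. A call with a gripper value outside its range is refused whole. "jaw" is the closure, from 0 (fully open) to 1 (shut), set as the call begins (left out, the last holds). The fingers move at their own pace and stop on an object; "force" is the grip in N (left out, the last holds). Time passes only in rows, so rows that do not move let the fingers close. It gives the time, the measured TCP pose, the force and the opening at its end, in the units of the state.
- r.sense(): the state, without advancing time (a new reading comes with each control period).
- cams.grab_frame(name): name is "scene" or "top" or "wrist"; returns (picture, depth): 480x640x3 uint8, red, green, blue; 480x640 float32, mm along the optical axis (not along the pixel's ray), 0 where there is no reading.
- cams.camera_params(name): a dict with "fx", "fy", "cx", "cy" (pixels), "R" (3x3) and "t" (3): a world point X has camera coordinates R X + t. Camera axes: x right, y down, z forward; pixel columns grow to the right and rows downward; lengths in mm; the calibration is good to about 2 mm. A picture is of the moment at which its call begins: read the wrist's pose just before it. camera_params takes no time and is no camera call; for the wrist camera it gives the pose at the moment of the call.
- job.sign_off(): hands the job in, once; it reports no verdict.
The state is a dict: "clock": time; "qpos": joint angles; "qvel": joint speeds; "joint_efforts": joint torques, N m; "eef_pos": TCP position; "tcp_rot": TCP orientation; "contact_force": force on the tool from outside, world axes, zero at the start; "wrist_torque": the same for the moment, N m; "opening": opening from 0.0 (shut) to 1.0 (fully open).
Only numpy, scipy, OpenCV 4.12 (cv2) and the standard library are available. Lean on these libraries where they do the work, as an engineer would, in place of code of your own. Each camera call takes 0.05 s, during which the arm holds its last target. There are 200 camera calls.

TASK

Set the loose lid back on the open tool chest so that its hinge knuckles drop in between the chest's, and let go of it; then slide the red-tabbed hinge pin through all the aligned knuckles until it is fully home. Then stack all the hardware cases that lie on the bench on the lid's raised green block, squarely in one upright column with their long sides along the block's, in any order. Leave the spray can, the glue bottle and the hammer where they are.

Things in the scene. Friction and masses are not known exactly. Their poses are not given: they have to be found in the camera images.
- chest: open plywood tool chest, fixed, 150 (its x) x 180 mm (y), rim 70 mm up, walls 9 mm. Origin at the centre of its underside; its -x side, with the hinge, faces the robot: three dark wooden knuckles centred at y = -70, 0, +70 mm, each 24 (x) x 30 (y) x 24 mm (z) with a 15 mm square bore along y, 40 mm gaps between; the hinge ends at y = -85 and +85 mm
- chest_hinge (a point): middle of the chest's hinge axis: in the chest's frame x = -90, y = 0, z = 82 mm (12 mm above the rim); the axis runs along the chest's y. Shares the chest's orientation
- lid: loose lid, about 0.4 kg: light wood slab 150 (x) x 180 (y) x 12 mm, flush with the chest's outside when on. Centred on top is a green block 66 (x) x 100 (y) x 24 mm, to grip it by and to stack on. Origin at the centre of the slab's underside: when on, 70 mm above the chest's origin, same axes
- lid_hinge (a point): middle of the lid's hinge axis, at x = -90, y = 0, z = 12 mm of the lid; meets chest_hinge when the lid is on. Two green knuckles on the lid's -x side at y = -35 and +35 mm, 24 (x) x 30 (y) x 24 mm (z, flush below), with 15 mm square bores along y, fit between the chest's with 5 mm play each side along y; in x the slab clears the chest's knuckles by 3 mm
- lid_block_top (a point): centre of the top face of the lid's green block, 36 mm above the lid's underside. Shares the lid's orientation
- pin: loose hinge pin, 0.09 kg: 11 mm steel shaft along its x, from x = -85 to +100 mm, the last 18 mm tapering to 4 mm, and a red tab x = -135 to -85, y = -10 to +10, z = -5.5 to +28.5 mm. It lies level on the bench, axis 5.5 mm up, tab standing. Origin on the axis: at the hinge's middle when home (from either end), the tab's face against the outer knuckle. Let go, the tab may roll over
- case_orange: closed hardware case, orange plastic box with black latches, 100 x 66 x 32 mm (along its own x, y, z), about 0.2 kg; origin at the centre of its underside. May be absent in a run (then None)
- case_blue: closed hardware case, blue plastic box with black latches, 100 x 66 x 32 mm (along its own x, y, z), about 0.2 kg; origin at the centre of its underside. May be absent in a run (then None)
- case_yellow: closed hardware case, yellow plastic box with black latches, 100 x 66 x 32 mm (along its own x, y, z), about 0.2 kg; origin at the centre of its underside. May be absent in a run (then None)
- case_grey: closed hardware case, grey plastic box with black latches, 100 x 66 x 32 mm (along its own x, y, z), about 0.2 kg; origin at the centre of its underside. May be absent in a run (then None)
- spray_can: blue spray can, 60 mm across, 160 mm tall, standing beyond the chest; bystander, origin at the centre of its underside
- glue: glue bottle with an orange cap, 56 mm across, 150 mm tall, standing beyond the chest; bystander, origin at the centre of its underside
- hammer: hammer lying at the robot's left; bystander, origin in the middle of its underside, handle along its -x
There are look-alikes about, which are no part of the job. Of the things like the case_grey, leave any that is purple; of the rest the larger one is meant.

How it is judged (in metres and radians):
On the way, in this order (a step that is already met when the one before it is completed fails the run):
1. the lid lies on the chest with its knuckles between the chest's (hinge axes within 11 mm), and is let go (distance between lid_hinge and chest_hinge below 0.011 m and angle between lid's own z axis and vertical below 0.04 rad and angle between the y axis of lid and the y axis of chest, either way round below 0.08 rad and contact force between the fingers and lid below 0.2 N), for 0.2 s.
2. the pin is home through all the knuckles: its origin within 8 mm of the middle of the hinge, along the hinge within 0.05 rad (distance between lid_hinge and chest_hinge below 0.011 m and angle between lid's own z axis and vertical below 0.04 rad and angle between the y axis of lid and the y axis of chest, either way round below 0.08 rad and distance between pin and chest_hinge below 0.008 m and angle between the x axis of pin and the y axis of chest, either way round below 0.05 rad), for 0.2 s.
At the end, for the whole second after the job is handed in: Lid on the chest (hinge middles within 11 mm, square within 0.08, level within 0.04 rad); pin origin within 8 mm of the hinge middle, along it within 0.05 rad; each case present in one column, within 12 mm of the block centre in plan, long side along it within 0.14, level within 0.05 rad; at rest (all of step 2 and linear speed of each of lid, pin, case_orange, case_blue, case_yellow, case_grey below 0.02 m/s and horizontal distance between each of case_orange, case_blue, case_yellow, case_grey and lid_block_top below 0.012 m and angle between the x axis of each of case_orange, case_blue, case_yellow, case_grey and the y axis of lid, either way round below 0.14 rad and angle between each of case_orange, case_blue, case_yellow, case_grey's own z axis and vertical below 0.05 rad and z of each of case_orange, case_blue, case_yellow, case_grey in the frame of lid_block_top above -0.005 m); the robot touches nothing.
It fails at once if spray can moved more than 30 mm (distance of spray_can from where it was at the start of the episode above 0.03 m).
It fails at once if glue moved more than 30 mm (distance of glue from where it was at the start of the episode above 0.03 m).
It fails at once if hammer moved more than 30 mm (distance of hammer from where it was at the start of the episode above 0.03 m).
Of case_orange, case_blue, case_yellow, case_grey only 2 to 4 are there at a start; the rules pass over those that are not, and their reading is None.
At some moment in a run one of case_orange, case_blue, case_yellow, case_grey may be knocked a few centimetres aside while the robot is not near it.
It also fails if it takes over 210 s, if anything falls off the work surface, if the arm or the gripper's body presses on something with over 40 N, if the wrist force passes 120 N, or if a joint passes its speed limit or range.

## Working session

There is one attempt and no reset: what is moved stays moved. The work goes in short steps, Python scripts to look and compute and a tool call to move; the robot and the scene stay as the last step left them, time stands still between calls to the robot, and variables do not carry over. Pictures are saved under pics/ and viewed, about 12 in all and at most 16, crops included, and the job is handed in when it is done.

Besides the shell and the picture viewer there is one more tool, called after ">>>" as a command line: name --pt "numbers of a row" for each row, then --argument value for the rest. drive_tool: Moves the arm, as the interface text tells. Its arguments: {"type":"object","properties":{"deltas":{"type":"array"},"jaw":{"type":"number"},"force":{"type":"number"}},"required":["deltas"]}

```bash
mkdir -p pics; ls
python3 - <<'E'
from rig import r,cams,job
import cv2,numpy as np
s=r.sense();print(s['clock'],s['eef_pos'],s['tcp_rot'],s['opening'],r.tcp_to_tips)
for n in("scene","top"):
    im,d=cams.grab_frame(n);cv2.imwrite(f"pics/{n}0.png",im[:,:,::-1]);np.save(f"pics/{n}0.npy",d)
    p=cams.camera_params(n);print(n,p['fx'],p['cx'],p['cy'],np.round(p['R'],3).tolist(),p['t'],(d>0).mean())
E
```

```text
pics
0.0 [ 264.76390768 -565.63525051  221.27634699] [-3.14026947e+00 -1.20421415e-05  4.37789666e-01] 1.003183881209644 17.0
scene 488.73705137713307 318.0826863286642 237.3604958975299 [[-0.833, 0.553, -0.001], [0.373, 0.562, -0.738], [-0.408, -0.616, -0.674]] [ 391.73037576 -192.38791327 1522.30615697] 0.9962369791666666
top 449.18552429022657 318.75875465349355 237.45437727960848 [[0.015, -1.0, 0.021], [-0.993, -0.017, -0.114], [0.114, -0.019, -0.993]] [  72.86284546  562.59124993 1067.78704064] 0.995830078125
```

View pics/scene0.png

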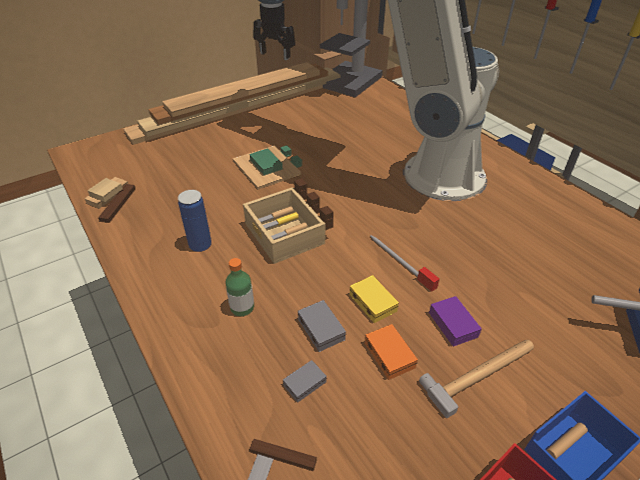

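View pics/top0.png

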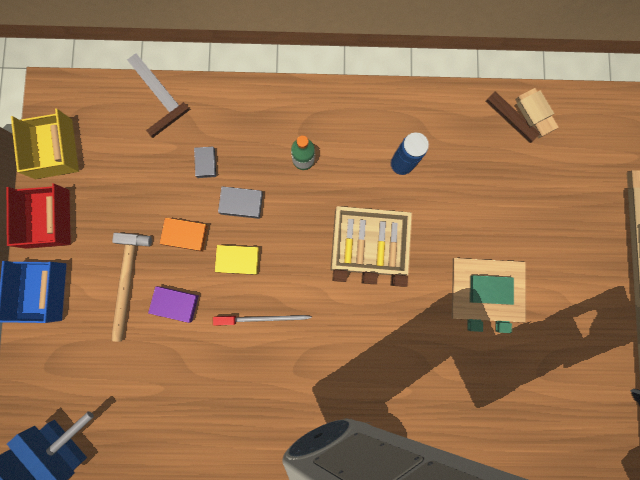

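Candidates in the top view: the grey cases are the larger at (241,202) and the smaller at (205,162), and there is a purple look-alike at (173,303). Orange is at (184,234) and yellow at (237,260); blue is absent, since the blue items are bins. The pin is the red-tabbed one at (224,320)–(310,317). The lid is at (490,290) and the chest at (371,240). I choose the larger grey. Next I measure.

```bash
cat > h.py <<'E'
from rig import r,cams,job
import cv2,numpy as np
def grab(n,fn=None):
    p=cams.camera_params(n);im,d=cams.grab_frame(n)
    if fn: cv2.imwrite(f"pics/{fn}.png",im[:,:,::-1])
    return im,cloud(d,p),p
def cloud(d,p):
    v,u=np.mgrid[:480,:640]
    c=np.stack([(u-p['cx'])/p['fx']*d,(v-p['cy'])/p['fy']*d,d],-1)-np.array(p['t'])
    W=c@np.array(p['R']); W[d<=0]=np.nan
    return W
def hsvmask(im,lo,hi):
    return cv2.inRange(cv2.cvtColor(im,cv2.COLOR_RGB2HSV),np.array(lo),np.array(hi))>0
def rect(P):
    """long-axis rectangle in world xy: centre, (long,short), angle of the long axis"""
    (c,(a,b),t)=cv2.minAreaRect(P[:,:2].astype(np.float32)); t=np.radians(t)
    if a<b: a,b,t=b,a,t+np.pi/2
    return np.round(c,1),np.round((a,b),1),round((t+np.pi/2)%np.pi-np.pi/2,3)
def blob(M):
    n,l,s,c=cv2.connectedComponentsWithStats(M.astype(np.uint8)); return l==1+np.argmax(s[1:,4])
def top(im,W,lo,hi,zlo,zhi,box=None):
    M=hsvmask(im,lo,hi)&(W[...,2]>zlo)&(W[...,2]<zhi)
    if box is not None:
        B=np.zeros_like(M);B[box[1]:box[3],box[0]:box[2]]=1;M&=B
    M=blob(M);P=W[M];return rect(P)+(round(float(np.median(P[:,2])),1),int(M.sum()))
E
python3 - <<'E'
from h import *
im=cv2.imread('pics/top0.png')[:,:,::-1];W=cloud(np.load('pics/top0.npy'),cams.camera_params('top'))
f=lambda n,*a:print(n,*top(im,W,*a))
f('orange',(5,120,80),(18,255,255),25,45,(150,210,220,260))
f('yellow',(20,120,80),(35,255,255),25,45,(205,235,270,285))
f('grey',(0,0,0),(180,90,255),25,45,(210,180,270,225))
f('smallgrey',(0,0,0),(180,90,255),15,45,(190,140,222,182))
f('tab',(0,150,80),(180,255,255),15,45,(205,310,240,330))
f('pinshaft',(0,0,60),(180,80,255),2,30,(236,310,320,326))
f('block',(60,80,30),(95,255,255),28,50,(440,255,540,320))
f('slab',(8,40,60),(25,255,255),7,25,(440,250,540,325))
f('rim',(0,0,0),(180,255,255),64,76,(320,195,425,275))
f('hammer',(0,0,0),(180,255,255),5,80,(100,225,155,350))
for px in [(341,276),(370,278),(400,280),(474,324),(504,326)]: print(px,W[px[1],px[0]].round(1))
E
```

```text
orange [565.7 414.7] [101.  67.] 1.424 31.6 1122
yellow [505.3 281.7] [100.3  66.9] 1.542 31.6 1129
grey [648.2 278.4] [100.  67.] 1.478 31.7 1082
smallgrey [750.  371.5] [73.7 49.4] 0.06 23.0 578
tab [358.7 306.7] [49.2 20.1] -1.498 33.4 194
pinshaft [364.  190.2] [180.8  10.8] -1.522 9.3 328
block [ 441.1 -341.2] [100.1  64. ] 1.533 35.9 1081
slab [ 441.1 -340.8] [181.8 150.2] 1.532 11.8 3144
rim [549.8 -42.3] [180.4 157.2] 1.508 69.8 1081
hammer [434.5 549.9] [259.8  88.8] -0.069 22.8 1491
(341, 276) [466.3  30.9  95.7]
(370, 278) [462.8 -35.6  94.4]
(400, 280) [ 459.2 -103.9   97.6]
(474, 324) [ 357.3 -297.6   26.1]
(504, 326) [ 353.2 -372.6   21.8]
```

Run:
```python
import cv2
a=cv2.imread('pics/top0.png');s=cv2.resize(a[140:340,140:340],(560,560),interpolation=2)
cv2.imwrite('pics/crop1.png',cv2.resize(a[180:345,140:340],(800,600)[:1]+(600,)) if 0 else s)
```

```text
(no output)
```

View pics/crop1.png

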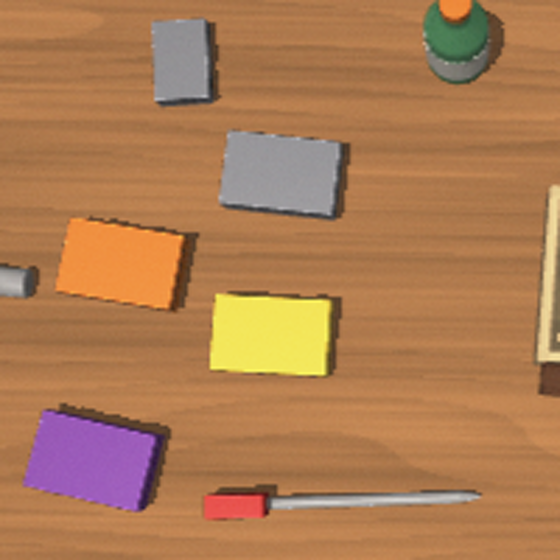

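The crop shows the larger grey, orange and yellow cases, with the small grey and the purple one set apart. The pin's red tab is at about (235,505), shaft pointing right (world -y). First I turn the tool so the jaws run along the lid's x.

>>> drive_tool --pt "0 0 0 -0.1094" --pt "0 0 0 -0.1094" --pt "0 0 0 -0.1094" --pt "0 0 0 -0.1094" --pt "0 0 0 -0.1094" --pt "0 0 0 -0.1094" --pt "0 0 0 -0.1094" --pt "0 0 0 -0.1094" --pt "0 0 0 -0.1094" --pt "0 0 0 -0.1094" --pt "0 0 0 0" --jaw 0 --force 60

```text
clock: 1.02
eef_pos: [264.9, -565.8, 221.5]
tcp_rot: [-3.141, -0.001, 1.537]
contact_force: [0.3, 0.7, 0.1]
opening: 1.003
```

```bash
cat >> h.py <<'E'
def to(x,y,z,yaw=None):
    """prints shift in tool axes (cm) from present TCP pose, and turn"""
    s=r.sense();p=np.array(s['eef_pos']);R,P,Y=s['tcp_rot']
    from scipy.spatial.transform import Rotation as Ro
    d=Ro.from_euler('xyz',s['tcp_rot']).as_matrix().T@(np.array([x,y,z])-p)/10
    t=0 if yaw is None else -((yaw-Y+np.pi)%(2*np.pi)-np.pi)
    print('t',round(s['clock'],2),'pos',p.round(1),'rpy',np.round(s['tcp_rot'],4),'-> shift cm',d.round(2),'turn',round(t,4),'F',np.round(s['contact_force'],1),'open',round(s['opening'],3))
E
python3 - <<'E'
from h import *
im=cv2.imread('pics/top0.png')[:,:,::-1];W=cloud(np.load('pics/top0.npy'),cams.camera_params('top'))
# rim, light wood only (no knuckles)
M=(W[...,2]>65)&(W[...,2]<74);B=np.zeros_like(M);B[195:273,320:425]=1;M&=B
hsv=cv2.cvtColor(im,cv2.COLOR_RGB2HSV);M&=hsv[...,2]>120
M=blob(M);print('rim',rect(W[M]),M.sum(),np.nanmedian(W[M][:,2]))
to(441,-341,160,1.532)
E
```

```text
rim (array([553.1, -42.5]), array([180.6, 150.7]), np.float64(1.51)) 976 69.76501020226475
t 1.02 pos [ 264.9 -565.8  221.5] rpy [-3.1412e+00 -7.0000e-04  1.5367e+00] -> shift cm [23.06 16.84  6.16] turn 0.0047 F [0.3 0.7 0.1] open 1.003
```

>>> drive_tool --pt "2.3 1.68 0.6 0" --pt "2.3 1.68 0.6 0" --pt "2.3 1.68 0.6 0" --pt "2.3 1.68 0.6 0" --pt "2.3 1.68 0.6 0" --pt "2.3 1.68 0.6 0" --pt "2.3 1.68 0.6 0" --pt "2.3 1.68 0.6 0" --pt "2.3 1.68 0.6 0" --pt "2.3 1.68 0.6 0" --pt "0 0 0 0" --pt "0 0 0 0"

```text
clock: 2.02
eef_pos: [442.2, -341.6, 161.5]
tcp_rot: [-3.141, -0.001, 1.531]
contact_force: [0.2, 0.3, -0.4]
opening: 1.004
```

Run:
```python
from h import *
im,W,p=grab('wrist','w1')
print('block',top(im,W,(60,80,30),(95,255,255),28,50))
to(441,-341,80,1.532)
```

```text
block (array([ 442. , -343.9]), array([98.9, 64.8]), np.float64(1.531), 35.4, 8756)
t 2.07 pos [ 441.9 -342.5  161.8] rpy [-3.1411  0.      1.5308] -> shift cm [ 0.15 -0.09  8.18] turn -0.0012 F [-0.4 -0.9 -0.4] open 1.0
```

View pics/w1.png

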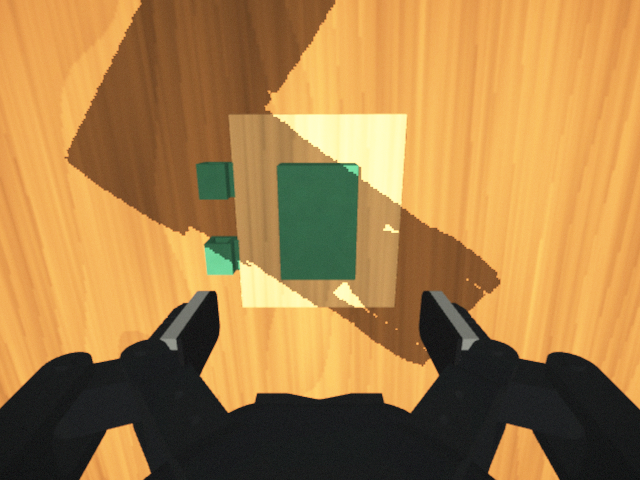

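The block is centred at (318,222), between the fingertips at (205,300) and (435,300), and both cameras agree to 3 mm. I check the tip height and go down.

>>> drive_tool --pt "0.01 -0.01 2.5 0" --pt "0.01 -0.01 2.5 0" --pt "0.01 -0.01 2.5 0" --pt "0.02 0 2.5 0" --pt "0 0 1.0 0" --pt "0 0 0.5 0" --pt "0 0 0.5 0" --pt "0 0 0.3 0" --pt "0 0 0 0" --pt "0 0 0 0"

```text
clock: 2.9
eef_pos: [442.0, -342.8, 39.8]
tcp_rot: [3.141, 0.001, 1.532]
contact_force: [0.1, 0.3, -0.4]
opening: 1.005
```

Run:
```python
from h import *
im,W,p=grab('wrist')
g=cv2.cvtColor(im,cv2.COLOR_RGB2GRAY)
for n,(a,b) in {'L':(150,225),'R':(415,490)}.items():
    Q=W[280:360,a:b].reshape(-1,3);Q=Q[(Q[:,2]>13)&(Q[:,2]<200)];print(n,np.round(np.nanpercentile(Q[:,2],[0,2,10,50]),1))
to(441,-342,26,1.532)
```

```text
L [13.  19.8 23.9 83.4]
R [13.  64.1 69.5 86.3]
t 2.95 pos [ 442.1 -342.7   39.9] rpy [3.1403e+00 9.0000e-04 1.5316e+00] -> shift cm [ 0.07 -0.11  1.39] turn -0.0004 F [ 0.1 -0.2 -0.1] open 1.003
```

>>> drive_tool --pt "0 0 0.5 0" --pt "0 0 0.4 0" --pt "0 0 0 0" --pt "0 0 0 0"

```text
clock: 3.28
eef_pos: [441.3, -342.1, 29.7]
tcp_rot: [-3.141, -0.0, 1.532]
contact_force: [-0.5, 0.6, -0.3]
opening: 1.0
```

>>> drive_tool --pt "0 0 0 0" --pt "0 0 0 0" --pt "0 0 0 0" --pt "0 0 0 0" --pt "0 0 0 0" --pt "0 0 0 0" --pt "0 0 0 0" --pt "0 0 0 0" --jaw 1 --force 60

```text
clock: 3.95
eef_pos: [441.5, -342.3, 30.0]
tcp_rot: [-3.142, -0.0, 1.532]
contact_force: [0.4, 0.2, 0.9]
opening: -0.002
```

>>> drive_tool --pt "0 0 -0.4 0" --pt "0 0 -0.6 0" --pt "0 0 -1.0 0" --pt "0 0 -1.0 0" --pt "0 0 0 0" --pt "0 0 0 0"

```text
clock: 4.45
eef_pos: [442.2, -342.8, 61.2]
tcp_rot: [3.14, 0.001, 1.532]
contact_force: [-0.2, 0.0, -0.8]
opening: -0.005
```

Run:
```python
from h import *
im,W,p=grab('wrist','w2')
to(553.1,-42.5,180,1.510)
im,W,p=grab('top')
print('slab',top(im,W,(8,40,60),(25,255,255),30,60,(400,200,600,370)))
```

```text
t 4.5 pos [ 441.8 -342.5   60.6] rpy [3.1406e+00 7.0000e-04 1.5318e+00] -> shift cm [ 30.4    9.96 -11.95] turn 0.0218 F [ 1.3  0.3 -0.2] open 0.002
slab (array([ 549.7, -123.3]), array([131.2,  14.1]), np.float64(0.043), 45.6, 157)
```

View pics/w2.png

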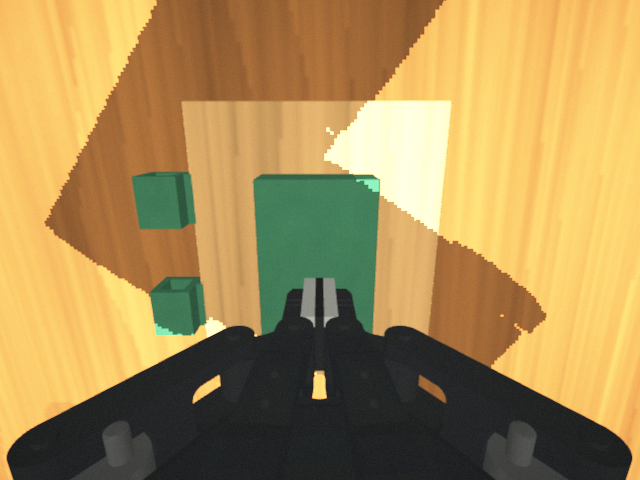

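The jaws shut over the block without gripping it, so the pads were too high. I measure the tip height.

Run:
```python
from h import *
im,W,p=grab('wrist')
for v in (275,280,284,290,300,315): print(v,W[v,308].round(1),W[v,333].round(1))
G=hsvmask(im,(60,80,20),(95,255,255))&(W[...,2]>30)&(W[...,2]<42);P=W[blob(G)]
print('block x',np.percentile(P[:,0],[1,99]),'ymax',P[:,1].max(),'z',np.median(P[:,2]))
print((np.array(p['R']).T@-np.array(p['t'])).round(1)); to(441,-342,26,1.532)
```

```text
275 [ 436.  -347.1   34.7] [ 450.  -347.5   35.1]
280 [ 437.9 -331.9   75.6] [ 448.7 -332.3   75.9]
284 [ 438.1 -331.6   80.5] [ 448.5 -332.3   79.9]
290 [ 438.2 -331.8   85.9] [ 448.3 -332.5   85.1]
300 [ 438.4 -331.9   94.2] [ 447.9 -332.    94.8]
315 [ 438.7 -332.2  104.9] [ 447.5 -332.3  105.4]
block x [409.72481066 474.25750262] ymax -293.11783082580826 z 35.3840023843632
[ 444.6 -271.7  211.4]
t 4.6 pos [ 441.4 -342.1   59.9] rpy [-3.1414e+00 -1.0000e-04  1.5318e+00] -> shift cm [ 0.01 -0.04  3.39] turn -0.0002 F [-0.1  0.1 -0.1] open 0.001
```

>>> drive_tool --pt "0 0 0 0" --pt "0 0 0 0" --pt "0 0 0 0" --pt "0 0 0 0" --pt "0 0 0 0" --pt "0 0 0 0" --pt "0 0 0 0" --pt "0 0 0 0" --jaw 0

```text
clock: 5.27
eef_pos: [441.5, -342.3, 60.0]
tcp_rot: [-3.142, -0.0, 1.532]
contact_force: [-0.1, -0.8, 0.3]
opening: 1.002
```

Run:
```python
from h import *
im,W,p=grab('wrist')
M=(W[...,2]>20)&(W[...,2]<75)&(im.max(2)<110)&~hsvmask(im,(60,80,10),(95,255,255));M[:, :100]=0;M[:,540:]=0
for a,b in((100,320),(320,540)):
    Q=M.copy();Q[:,:a]=0;Q[:,b:]=0;P=W[blob(Q)];print(P.min(0).round(1),P.max(0).round(1),np.percentile(P[:,2],[1,5,20]).round(1),len(P))
G=hsvmask(im,(60,80,20),(95,255,255))&(W[...,2]>30)&(W[...,2]<42);P=W[blob(G)];print('block',rect(P))
to(441,-342,26,1.532)
```

```text
[ 340.3 -321.4   20.3] [ 364.8 -308.7   24.5] [20.5 22.3 22.6] 64
[ 441.  -394.9   34.4] [ 471.9 -392.5   36.8] [34.4 34.6 34.9] 53
block (array([ 441.7, -343.9]), array([99.4, 65.3]), np.float64(1.532))
t 5.32 pos [ 441.5 -342.3   60. ] rpy [3.1415e+00 1.0000e-04 1.5318e+00] -> shift cm [ 0.03 -0.06  3.4 ] turn -0.0002 F [ 0.7  0.8 -0.1] open 0.999
```

The wrist view puts the shut tips about 12 mm above the reported TCP, rather than 17 mm ahead of it. That also explains the miss at z = 30. I go lower in steps and watch the force.

>>> drive_tool --pt "0 0 2.0 0" --pt "0 0 2.0 0" --pt "0 0 0.6 0" --pt "0 0 0.4 0" --pt "0 0 0 0" --pt "0 0 0 0"

```text
clock: 5.82
eef_pos: [441.8, -342.5, 10.5]
tcp_rot: [3.141, 0.0, 1.532]
contact_force: [0.4, 1.3, -0.2]
opening: 0.999
```

Run:
```python
from h import *
im,W,p=grab('wrist','w3')
to(441,-342,0,1.532)
for v in range(290,345,6): print(v,[W[v,u].round(0).tolist() for u in (195,205,212,218)])
s=r.sense();print(s['qpos'].__repr__())
```

```text
t 5.87 pos [ 442.  -342.7   10.7] rpy [3.1407e+00 6.0000e-04 1.5318e+00] -> shift cm [ 0.06 -0.1   1.07] turn -0.0002 F [0.2 0.5 0. ] open 1.002
290 [[383.0, -342.0, 12.0], [387.0, -342.0, 11.0], [391.0, -342.0, 11.0], [394.0, -343.0, 10.0]]
296 [[395.0, -330.0, 41.0], [399.0, -330.0, 41.0], [400.0, -333.0, 37.0], [393.0, -345.0, 11.0]]
302 [[396.0, -331.0, 45.0], [400.0, -330.0, 47.0], [400.0, -334.0, 39.0], [393.0, -348.0, 12.0]]
308 [[398.0, -330.0, 51.0], [400.0, -333.0, 46.0], [400.0, -337.0, 39.0], [393.0, -352.0, 11.0]]
314 [[399.0, -331.0, 54.0], [400.0, -335.0, 47.0], [400.0, -339.0, 41.0], [400.0, -343.0, 32.0]]
320 [[400.0, -332.0, 57.0], [400.0, -337.0, 48.0], [400.0, -342.0, 40.0], [399.0, -346.0, 33.0]]
326 [[400.0, -334.0, 57.0], [400.0, -339.0, 48.0], [400.0, -344.0, 41.0], [399.0, -348.0, 34.0]]
332 [[400.0, -336.0, 58.0], [400.0, -342.0, 49.0], [399.0, -346.0, 42.0], [399.0, -351.0, 35.0]]
338 [[400.0, -338.0, 59.0], [400.0, -344.0, 50.0], [399.0, -348.0, 42.0], [391.0, -368.0, 12.0]]
344 [[400.0, -340.0, 59.0], [399.0, -346.0, 50.0], [399.0, -351.0, 43.0], [390.0, -372.0, 12.0]]
array([-6.62156913e-01,  5.37209971e-01,  1.91762680e+00,  4.65339764e-06,
        6.85709807e-01, -6.23131657e-01])
```

View pics/w3.png

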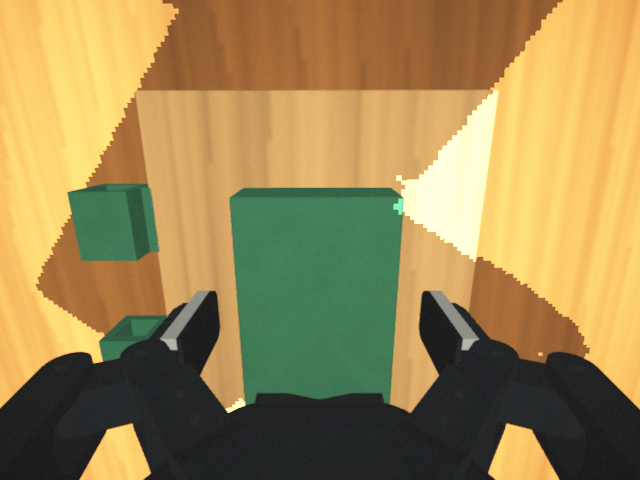

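The image shows the pads straddling the block, with the open tips at about TCP+21 mm. I go 8 mm lower and close.

>>> drive_tool --pt "0 0 0.4 0" --pt "0 0 0.4 0" --pt "0 0 0 0" --pt "0 0 0 0"

```text
clock: 6.2
eef_pos: [441.4, -342.2, 1.9]
tcp_rot: [-3.141, -0.0, 1.532]
contact_force: [0.4, 0.0, -0.0]
opening: 0.997
```

>>> drive_tool --pt "0 0 0 0" --pt "0 0 0 0" --pt "0 0 0 0" --pt "0 0 0 0" --pt "0 0 0 0" --pt "0 0 0 0" --pt "0 0 0 0" --jaw 1 --force 70

```text
clock: 6.78
eef_pos: [441.6, -342.3, 2.5]
tcp_rot: [3.142, 0.0, 1.532]
contact_force: [-1.2, 0.8, 5.7]
opening: 0.758
```

>>> drive_tool --pt "0 0 -0.4 0" --pt "0 0 -0.6 0" --pt "0 0 -1.0 0" --pt "0 0 -1.0 0" --pt "0 0 0 0" --pt "0 0 0 0"

```text
clock: 7.28
eef_pos: [442.1, -342.8, 33.0]
tcp_rot: [3.14, 0.001, 1.532]
contact_force: [-0.1, -0.4, -3.8]
opening: 0.756
```

Run:
```python
from h import *
im,W,p=grab('wrist')
S=hsvmask(im,(8,30,60),(30,255,255))&(W[...,2]>25)&(W[...,2]<60);P=W[blob(S)];print('slab',rect(P),np.median(P[:,2]))
to(441,-342,110,1.532);to(553.1,-42.5,180,1.510)
```

```text
slab (array([ 444. , -311.9]), array([150.8, 114.5]), np.float64(-0.04)) 41.79136059669816
t 7.33 pos [ 441.7 -342.4   32.5] rpy [3.1408e+00 5.0000e-04 1.5318e+00] -> shift cm [ 0.04 -0.07 -7.75] turn -0.0002 F [-0.1 -1.  -2.9] open 0.755
t 7.33 pos [ 441.7 -342.4   32.5] rpy [3.1408e+00 5.0000e-04 1.5318e+00] -> shift cm [ 30.4    9.97 -14.76] turn 0.0218 F [-0.1 -1.  -2.9] open 0.755
```

The lid is gripped. I carry it over the chest.

>>> drive_tool --pt "0 0 -2.5 0" --pt "0 0 -3.0 0" --pt "0 0 -3.0 0.0218" --pt "2.0 0.65 -1.0 0" --pt "3.5 1.1 0 0" --pt "3.5 1.1 0 0" --pt "3.5 1.1 0 0" --pt "3.5 1.1 0 0" --pt "3.5 1.1 0 0" --pt "3.5 1.1 0 0" --pt "3.5 1.1 0 0" --pt "3.0 1.0 0 0"

```text
clock: 8.33
eef_pos: [552.8, -51.2, 126.6]
tcp_rot: [-3.141, -0.0, 1.51]
contact_force: [0.5, -0.6, -3.7]
opening: 0.751
```

Run:
```python
from h import *
to(553.1,-42.5,120,1.510)
```

```text
t 8.33 pos [552.8 -51.2 126.6] rpy [-3.1409e+00 -3.0000e-04  1.5104e+00] -> shift cm [ 0.87 -0.03  0.66] turn 0.0004 F [ 0.5 -0.6 -3.7] open 0.751
```

>>> drive_tool --pt "0.4 0 0.3 0" --pt "0.4 0 0.3 0" --pt "0 0 0 0" --pt "0 0 0 0"

```text
clock: 8.67
eef_pos: [552.4, -46.1, 120.4]
tcp_rot: [-3.14, 0.0, 1.51]
contact_force: [-0.1, -0.3, -2.0]
opening: 0.754
```

Run:
```python
from h import *
im,W,p=grab('top','t2');im2,W2,p2=grab('wrist','w4')
M=(W[...,2]>118)&(W[...,2]<145)&hsvmask(im,(8,20,60),(32,255,255));M[:,:300]=0;M[:,460:]=0
P=W[M];print('slab',rect(P),np.median(P[:,2]),M.sum())
M=(W2[...,2]>118)&(W2[...,2]<145)&hsvmask(im2,(8,20,60),(32,255,255))
P=W2[blob(M)];print('slab wrist',rect(P),np.median(P[:,2]))
to(553.1,-42.5,120,1.510)
```

```text
slab (array([408.7, -22.7]), array([724.5, 245.1]), np.float64(0.084)) 129.7696980378415 2560
slab wrist (array([555.1, -15.4]), array([151. , 114.2]), np.float64(-0.064)) 129.40664970060092
t 8.77 pos [552.8 -46.5 120.9] rpy [-3.1411e+00  2.0000e-04  1.5088e+00] -> shift cm [0.4  0.   0.09] turn -0.0012 F [-0.3 -0.2 -3.6] open 0.757
```

Run:
```python
import cv2,numpy as np
a=cv2.imread('pics/t2.png')[170:330,290:470];b=cv2.imread('pics/w4.png')
cv2.imwrite('pics/v1.png',np.hstack([cv2.resize(a,(440,390)),cv2.resize(b,(360,270))[:270].copy() if 0 else cv2.copyMakeBorder(cv2.resize(b,(360,270)),0,120,0,0,cv2.BORDER_CONSTANT)]))
```

```text
(no output)
```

View pics/v1.png

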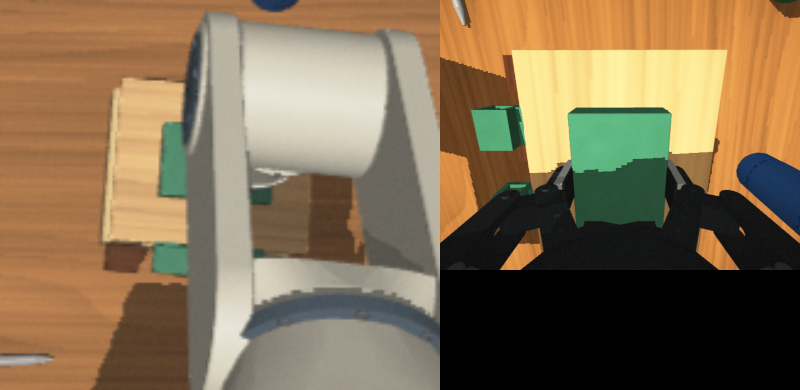

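The lid is square over the chest, its left edge near the chest's in the top view at (120,160). I measure that edge in the top camera for y.

Run:
```python
from h import *
im,W,p=grab('top')
M=(W[...,2]>122)&(W[...,2]<140)&hsvmask(im,(8,20,60),(32,255,255));M[:,:325]=0;M[:,375]=0;M[:,376:]=0;M[:190]=0;M[280:]=0
P=W[blob(M)]
# chest frame about (553.1,-42.5), yaw of y axis 1.510
a=1.510;ey=np.array([np.cos(a),np.sin(a)]);ex=np.array([ey[1],-ey[0]])
Q=P[:,:2]-[553.1,-42.5];print('lid +y edge',np.percentile(Q@ey,[98,99.5,100]).round(1),'x range',(Q@ex).min().round(1),(Q@ex).max().round(1),len(P))
to(553.1,-42.5,120,1.510)
```

```text
lid +y edge [85.  85.6 85.7] x range -74.8 75.0 1574
t 8.82 pos [553.  -46.6 121. ] rpy [-3.1414e+00  1.0000e-04  1.5085e+00] -> shift cm [ 0.41 -0.01  0.1 ] turn -0.0015 F [-0.4 -0.7 -3.7] open 0.751
```

>>> drive_tool --pt "0.42 0 0 -0.0015" --pt "0 0 1.0 0" --pt "0 0 1.0 0" --pt "0 0 0.6 0" --pt "0 0 0.4 0" --pt "0 0 0.3 0" --pt "0 0 0 0"

```text
clock: 9.4
eef_pos: [553.0, -41.3, 87.0]
tcp_rot: [-3.14, -0.0, 1.511]
contact_force: [0.4, 0.4, -2.9]
opening: 0.755
```

>>> drive_tool --pt "0 0 0.3 0" --pt "0 0 0.3 0" --pt "0 0 0.3 0" --pt "0 0 0.2 0" --pt "0 0 0 0" --pt "0 0 0 0"

```text
clock: 9.9
eef_pos: [553.4, -41.3, 76.9]
tcp_rot: [-3.141, -0.0, 1.511]
contact_force: [0.4, 0.3, -3.7]
opening: 0.758
```

>>> drive_tool --pt "0 0 0.2 0" --pt "0 0 0.2 0" --pt "0 0 0 0" --pt "0 0 0 0"

```text
clock: 10.23
eef_pos: [553.4, -41.3, 72.9]
tcp_rot: [-3.141, -0.0, 1.511]
contact_force: [-0.2, 0.1, -3.5]
opening: 0.755
```

>>> drive_tool --pt "0 0 0.1 0" --pt "0 0 0 0" --pt "0 0 0.1 0" --pt "0 0 0 0" --pt "0 0 0 0"

```text
clock: 10.65
eef_pos: [553.6, -41.3, 72.5]
tcp_rot: [3.141, -0.0, 1.512]
contact_force: [-6.4, -0.5, 16.5]
opening: 0.754
```

>>> drive_tool --pt "0 0 0 0" --pt "0 0 0 0" --pt "0 0 0 0" --pt "0 0 0 0" --pt "0 0 0 0" --pt "0 0 0 0" --pt "0 0 0 0" --jaw 0

```text
clock: 11.23
eef_pos: [553.5, -41.3, 70.9]
tcp_rot: [-3.141, -0.0, 1.512]
contact_force: [-0.3, -0.2, 1.0]
opening: 0.998
```

>>> drive_tool --pt "0 0 -0.8 0" --pt "0 0 -2.5 0" --pt "0 0 -3.0 0" --pt "0 0 -3.0 0" --pt "0 0 -2 0" --pt "0 0 0 0"

```text
clock: 11.73
eef_pos: [556.3, -41.5, 189.2]
tcp_rot: [3.134, 0.0, 1.511]
contact_force: [1.2, -0.4, 0.6]
opening: 1.001
```

Run:
```python
from h import *
im,W,p=grab('wrist','w5')
S=hsvmask(im,(8,30,60),(30,255,255))&(W[...,2]>76)&(W[...,2]<90);P=W[blob(S)];print('slab',rect(P),np.median(P[:,2]))
G=hsvmask(im,(60,80,20),(95,255,255))&(W[...,2]>98)&(W[...,2]<114);P=W[blob(G)];print('block',rect(P),np.median(P[:,2]))
to(358.7,306.7,140,1.510)
```

```text
slab (array([554.4, -44. ]), array([180.1, 150.4]), np.float64(1.511)) 81.4026836788482
block (array([554.9, -43.1]), array([99.3, 65.2]), np.float64(1.512)) 105.38969393125807
t 11.78 pos [555.2 -41.4 186.9] rpy [3.1365e+00 1.0000e-04 1.5115e+00] -> shift cm [ 33.59 -21.7    4.58] turn 0.0015 F [ 0.1 -0.   0.5] open 1.003
```

View pics/w5.png

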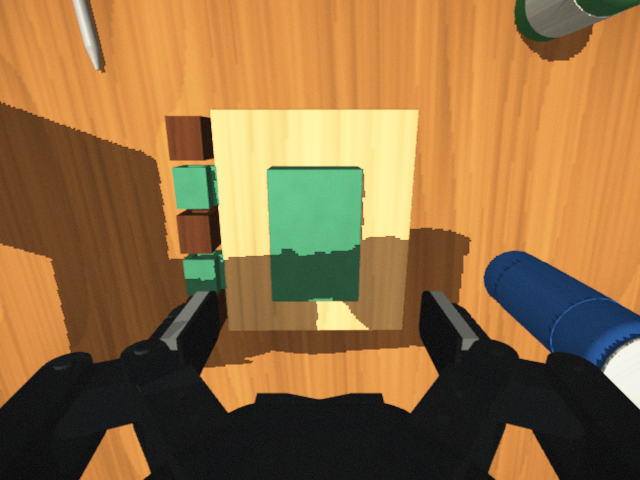

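The lid is seated (slab top 81.4 mm), with the knuckles alternating dark and green along x≈195 px. I measure the hinge line from this view.

```bash
cat >> h.py <<'E'
def hinge(im,W):
    a=1.510;ey=np.array([np.cos(a),np.sin(a)]);ex=np.array([ey[1],-ey[0]])
    Z=(W[...,2]>89)&(W[...,2]<98)
    Q=(W[...,:2]-[553.1,-42.5]);cx=Q@ex;cy=Q@ey
    Z&=(cx<-70)&(cx>-115)&(abs(cy)<95)
    for nm,M in(('green',Z&hsvmask(im,(60,80,20),(95,255,255))),('dark',Z&hsvmask(im,(0,30,10),(25,255,140)))):
        n,l,s,c=cv2.connectedComponentsWithStats(M.astype(np.uint8))
        for i in range(1,n):
            if s[i,4]>60: m=l==i;print(nm,'cx',np.percentile(cx[m],[1,99]).round(1),'cy',np.percentile(cy[m],[1,99]).round(1),'z',np.median(W[m][:,2]).round(1),s[i,4])
E
python3 - <<'E'
from h import *
im,W,p=grab('wrist');hinge(im,W)
E
```

```text
green cx [-99.6 -76.5] cy [19.3 48.9] z 93.1 1406
green cx [-99.6 -76.4] cy [-49.4 -20.9] z 93.0 1046
dark cx [-100.4  -77.2] cy [55.1 83.6] z 93.1 1522
dark cx [-100.6  -77.6] cy [-15.4  14. ] z 93.1 1270
```

>>> drive_tool --pt "3.4 -2.2 0 0" --pt "3.4 -2.2 0 0" --pt "3.4 -2.2 0 0" --pt "3.4 -2.2 0 0" --pt "3.4 -2.2 0 0" --pt "3.4 -2.2 0 0" --pt "3.4 -2.2 0 0" --pt "3.4 -2.2 0 0" --pt "3.4 -2.2 0 0" --pt "2.0 -1.5 0 0" --pt "0 0 0 0"

```text
clock: 12.75
eef_pos: [357.3, 299.4, 182.9]
tcp_rot: [-3.139, 0.0, 1.515]
contact_force: [0.3, -0.3, 0.0]
opening: 1.001
```

Run:
```python
from h import *
im,W,p=grab('wrist','w6')
M=hsvmask(im,(0,150,60),(8,255,255))|hsvmask(im,(170,150,60),(180,255,255));M&=(W[...,2]>24)&(W[...,2]<45)
P=W[blob(M)];print('tab',rect(P),np.median(P[:,2]))
M=(W[...,2]>4)&(W[...,2]<16)&hsvmask(im,(0,0,90),(180,70,255));M[:, :100]=0;M[:,540:]=0
P=W[blob(M)];print('shaft',rect(P),np.percentile(P[:,2],[50,90]))
to(358.7,306.7,100,1.62)
```

```text
tab (array([358.5, 305.9]), array([50. , 19.4]), np.float64(-1.524)) 33.35376700187165
shaft (array([103.4,  10. ]), array([86.7, 42.2]), np.float64(-1.509)) [11.82961731 13.30650765]
t 12.8 pos [358.3 297.8 182.8] rpy [-3.1398e+00  1.4000e-03  1.5154e+00] -> shift cm [0.9  0.01 8.28] turn -0.1046 F [ 0.5 -1.5  0.4] open 0.998
```

View pics/w6.png

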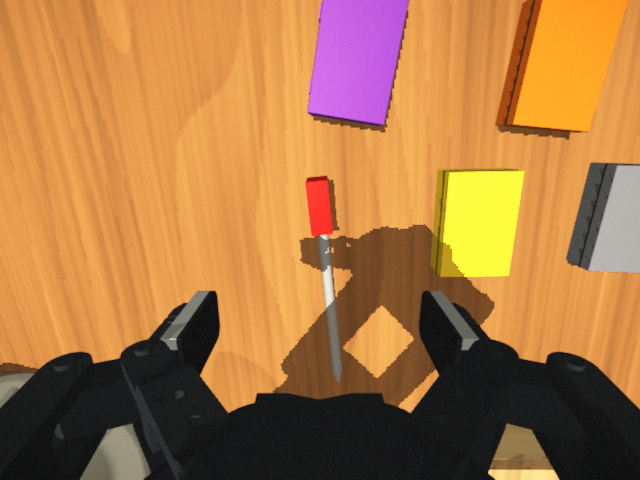

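The hinge line is at cx≈-89, z 94 top. The pin's tab is at (320,207) px, i.e. world (358.5, 306), with free room around it. I align and go down to grip.

>>> drive_tool --pt "1.02 0.01 0 0" --pt "0 0 2 -0.1046" --pt "0 0 3 0" --pt "0 0 3 0" --pt "0 0 3 0" --pt "0 0 2.5 0" --pt "0 0 1.5 0" --pt "0 0 0.5 0" --pt "0 0 0 0" --pt "0 0 0 0"

```text
clock: 13.63
eef_pos: [361.5, 306.7, 29.2]
tcp_rot: [-3.141, 0.0, 1.615]
contact_force: [0.2, 0.3, 0.4]
opening: 1.0
```

Run:
```python
from h import *
im,W,p=grab('wrist')
M=hsvmask(im,(0,150,60),(8,255,255))|hsvmask(im,(170,150,60),(180,255,255));M&=(W[...,2]>28)&(W[...,2]<42)
P=W[blob(M)];print('tab',rect(P),np.median(P[:,2]))
to(358.4,308,-2,1.62)
```

```text
tab (array([358. , 306.1]), array([50.4, 20. ]), np.float64(-1.522)) 33.35286774935117
t 13.68 pos [361.8 307.1  29.7] rpy [ 3.1407e+00 -6.0000e-04  1.6153e+00] -> shift cm [ 0.11 -0.33  3.17] turn -0.0047 F [-0.4 -0.5 -0.3] open 1.001
```

>>> drive_tool --pt "0.1 -0.35 0.5 -0.004" --pt "0 0 1.2 0" --pt "0 0 0.8 0" --pt "0 0 0.6 0" --pt "0 0 0 0" --pt "0 0 0 0"

```text
clock: 14.18
eef_pos: [357.2, 307.7, -2.1]
tcp_rot: [-3.141, 0.0, 1.62]
contact_force: [0.5, 0.2, -0.2]
opening: 1.002
```

>>> drive_tool --pt "0 0 0 0" --pt "0 0 0 0" --pt "0 0 0 0" --pt "0 0 0 0" --pt "0 0 0 0" --pt "0 0 0 0" --pt "0 0 0 0" --pt "0 0 0 0" --jaw 1 --force 60

```text
clock: 14.85
eef_pos: [357.5, 307.9, -1.7]
tcp_rot: [3.141, -0.0, 1.62]
contact_force: [-0.9, 0.3, 5.5]
opening: 0.224
```

>>> drive_tool --pt "0 0 -0.4 0" --pt "0 0 -1.0 0" --pt "0 0 -2.0 0" --pt "0 0 -2.5 0" --pt "0 0 -2.5 0" --pt "0 0 0 0" --pt "0 0 0 0"

```text
clock: 15.43
eef_pos: [358.3, 308.5, 83.7]
tcp_rot: [3.139, -0.002, 1.62]
contact_force: [-0.7, -0.5, -1.4]
opening: 0.221
```

```bash
cat >> h.py <<'E'
def pin(fn=None):
    im,W,p=grab('wrist',fn);s=r.sense();z=s['eef_pos'][2];c=np.array(s['eef_pos'])
    L=np.hypot(W[...,0]-c[0],W[...,1]-c[1])
    M=hsvmask(im,(0,150,40),(8,255,255))|hsvmask(im,(170,150,40),(180,255,255));M&=(L<80)&(W[...,2]>z)
    if M.sum()>20: P=W[blob(M)];t=P[P[:,2]>P[:,2].max()-4];print('tab',rect(t),'top',np.percentile(t[:,2],90).round(1),len(t))
    return im,W
E
python3 - <<'E'
from h import *
pin('w7'); to(470,150,100,1.51)
im,W,p=grab('scene','s2')
E
```

```text
tab (array([368.3, 304.1]), array([14.8,  0.1]), np.float64(-1.518)) top 126.9 13
t 15.48 pos [357.6 307.9  82.6] rpy [ 3.1405e+00 -9.0000e-04  1.6200e+00] -> shift cm [-16.32  10.46  -1.74] turn 0.11 F [-0.1 -0.3 -0.3] open 0.224
```

Run:
```python
import cv2,numpy as np
a=cv2.imread('pics/s2.png')[140:320,300:480];b=cv2.imread('pics/w7.png')
cv2.imwrite('pics/v2.png',np.hstack([cv2.resize(a,(390,390)),cv2.resize(b,(400,390))]))
```

```text
(no output)
```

View pics/v2.png

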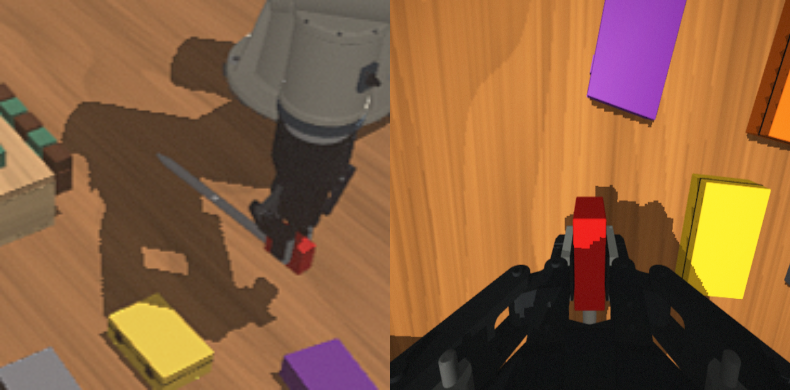

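The pin is held level by its tab. I turn it to the hinge direction and place its tip about 15 mm before the +y knuckle.

>>> drive_tool --pt "0 0 0 0.055" --pt "0 0 0 0.055" --pt "-0.44 2.12 0 0" --pt "-0.44 2.12 0 0" --pt "-0.44 2.12 0 0" --pt "-0.44 2.12 0 0" --pt "-0.44 2.12 0 0" --pt "-0.44 2.12 0 0" --pt "0 0 0 0" --pt "0 0 0 0" --pt "0 0 0 0"

```text
clock: 16.45
eef_pos: [481.3, 273.1, 80.8]
tcp_rot: [-3.139, 0.001, 1.51]
contact_force: [0.3, -0.4, -1.7]
opening: 0.219
```

```bash
cat >> h.py <<'E'
EY=np.array([np.cos(1.510),np.sin(1.510)]);EX=np.array([EY[1],-EY[0]])
def chestframe(W): Q=W[...,:2]-[553.1,-42.5];return Q@EX,Q@EY
def shaft(name,fn=None,z0=70,cy0=90,cy1=290):
    im,W,p=grab(name,fn);cx,cy=chestframe(W);z=W[...,2]
    M=(cy>cy0)&(cy<cy1)&(cx>-112)&(cx<-68)&(z>z0)&(z<110)&(cv2.cvtColor(im,cv2.COLOR_RGB2HSV)[...,1]<110)
    if M.sum()<30: print(name,'few',M.sum());return im,W
    M=blob(cv2.morphologyEx(M.astype(np.uint8),3,np.ones((3,3))));a,b,h=cx[M],cy[M],z[M]
    print(name,'n',M.sum(),'cy range',b.min().round(1),b.max().round(1))
    for y in range(int(b.min())//25*25,int(b.max()),25):
        k=(b>=y)&(b<y+25)
        if k.sum()>4: print(y+12,'cx',np.percentile(a[k],[5,50,95]).round(1),'z',np.percentile(h[k],[5,50,95]).round(1),k.sum())
    return im,W
E
python3 - <<'E'
from h import *
to(482.8,273.8,74.6,1.51)
for n in('scene','top','wrist'): shaft(n,n+'3')
im,W,p=grab('scene');cx,cy=chestframe(W)
hinge(im,W)
E
```

```text
t 16.45 pos [481.3 273.1  80.8] rpy [-3.1391e+00  1.4000e-03  1.5097e+00] -> shift cm [0.08 0.14 0.62] turn -0.0003 F [ 0.3 -0.4 -1.7] open 0.219
scene n 161 cy range nan nanTraceback (most recent call last):
  File "<stdin>", line 3, in <module>
  File "h.py", line 56, in shaft
    for y in range(int(b.min())//25*25,int(b.max()),25):
                   ~~~^^^^^^^^^
ValueError: cannot convert float NaN to integer
```

```bash
sed -i 's/M=blob(cv2.morphologyEx(M.astype(np.uint8),3,np.ones((3,3))))/M=blob(M)/' h.py
python3 - <<'E'
from h import *
to(482.8,273.8,74.6,1.51)
for n in('scene','top'): shaft(n,n+'3')
im,W,p=grab('scene');hinge(im,W)
im,W,p=grab('top');hinge(im,W)
E
```

```text
t 16.5 pos [481.2 273.3  81. ] rpy [-3.1394e+00  1.2000e-03  1.5102e+00] -> shift cm [0.06 0.16 0.64] turn 0.0002 F [-0.7  1.  -1. ] open 0.222
scene n 159 cy range 99.1 216.7
112 cx [-93.3 -89.4 -86.2] z [90.8 93.3 94.8] 18
137 cx [-94.2 -88.6 -85.2] z [88.4 93.8 97.5] 39
162 cx [-95.3 -88.3 -85.8] z [87.6 93.1 97.1] 37
187 cx [-94.9 -88.9 -85.4] z [89.4 93.3 96.5] 37
212 cx [-95.3 -88.3 -85.8] z [88.5 92.7 96.3] 27
top n 356 cy range 102.2 277.1
112 cx [-95.1 -90.4 -85.8] z [88.5 92.6 95.8] 38
137 cx [-95.1 -90.3 -85.4] z [89.6 93.1 96. ] 52
162 cx [-95.3 -90.8 -85.6] z [88.8 92.6 95.8] 52
187 cx [-95.4 -90.7 -85.8] z [88.9 92.9 96. ] 53
212 cx [-95.4 -90.7 -85.6] z [89.2 92.6 96.7] 54
237 cx [-95.2 -90.3 -85.4] z [89.  92.4 95.5] 54
262 cx [-94.8 -90.2 -85.4] z [88.9 92.9 96.3] 52
dark cx [-102.8  -78.9] cy [-83.3 -53.8] z 94.9 64
dark cx [-102.8  -78.4] cy [-21.1  16.2] z 93.9 82
dark cx [-103.7  -77.7] cy [48.9 86.8] z 94.7 93
green cx [-100.3  -77.6] cy [21.5 50.3] z 93.6 129
green cx [-100.3  -77.2] cy [-49.2 -19.2] z 93.6 138
dark cx [-101.7  -78.1] cy [56.  85.6] z 93.4 137
dark cx [-102.   -78.7] cy [-13.6  15.3] z 93.9 137
dark cx [-102.4  -78.9] cy [-84.  -53.7] z 93.7 141
```

The top view shows the pin level and parallel at cx -90.4, against the knuckles at about -89.8. I lower 6.4 mm and start the insertion.

>>> drive_tool --pt "0 0.05 0.32 0" --pt "0 0 0.32 0" --pt "0 0 0 0" --pt "0 0 0 0" --pt "0 0 0 0"

```text
clock: 17.12
eef_pos: [483.2, 273.6, 75.5]
tcp_rot: [-3.141, 0.0, 1.51]
contact_force: [-0.3, -0.4, -1.7]
opening: 0.217
```

Run:
```python
from h import *
to(482.8,273.8,74.6,1.51)
shaft('top')
```

```text
t 17.12 pos [483.2 273.6  75.5] rpy [-3.1414e+00  1.0000e-04  1.5101e+00] -> shift cm [ 0.01 -0.04  0.09] turn 0.0001 F [-0.3 -0.4 -1.7] open 0.217
top n 347 cy range 102.2 275.9
112 cx [-92.4 -89.  -84.5] z [81.5 85.7 89.5] 36
137 cx [-93.6 -88.9 -84.2] z [83.6 87.1 90. ] 51
162 cx [-93.7 -88.8 -83.7] z [83.1 86.  89.8] 53
187 cx [-93.5 -88.8 -83.7] z [83.1 86.5 89.9] 53
212 cx [-93.3 -88.5 -83.8] z [82.3 86.7 89.3] 51
237 cx [-93.5 -88.7 -83.8] z [83.4 87.3 90.7] 51
262 cx [-93.6 -88.7 -84. ] z [82.6 86.4 90.7] 50
```

>>> drive_tool --pt "0 -0.09 0.04 0" --pt "-0.5 0 0 0" --pt "-0.5 0 0 0" --pt "-0.5 0 0 0" --pt "-0.5 0 0 0" --pt "-0.5 0 0 0" --pt "-0.5 0 0 0" --pt "-0.5 0 0 0" --pt "0 0 0 0" --pt "0 0 0 0"

```text
clock: 18.0
eef_pos: [480.3, 238.5, 75.2]
tcp_rot: [3.142, -0.0, 1.51]
contact_force: [-0.1, -0.1, -0.5]
opening: 0.225
```

>>> drive_tool --pt "-0.6 0 0 0" --pt "-0.6 0 0 0" --pt "-0.6 0 0 0" --pt "-0.6 0 0 0" --pt "-0.6 0 0 0" --pt "-0.6 0 0 0" --pt "-0.6 0 0 0" --pt "0 0 0 0" --pt "0 0 0 0"

```text
clock: 18.75
eef_pos: [477.7, 196.5, 75.2]
tcp_rot: [3.142, -0.0, 1.509]
contact_force: [-0.1, 0.4, -0.4]
opening: 0.223
```

>>> drive_tool --pt "-0.7 0 0 0" --pt "-0.7 0 0 0" --pt "-0.7 0 0 0" --pt "-0.7 0 0 0" --pt "-0.7 0 0 0" --pt "-0.7 0 0 0" --pt "0 0 0 0" --pt "0 0 0 0"

```text
clock: 19.42
eef_pos: [475.2, 154.5, 75.2]
tcp_rot: [3.142, -0.0, 1.509]
contact_force: [0.6, 0.5, -0.5]
opening: 0.227
```

>>> drive_tool --pt "-0.7 0 0 0" --pt "-0.7 0 0 0" --pt "-0.7 0 0 0" --pt "-0.7 0 0 0" --pt "-0.7 0 0 0" --pt "-0.7 0 0 0" --pt "0 0 0 0" --pt "0 0 0 0"

```text
clock: 20.08
eef_pos: [472.6, 112.6, 75.2]
tcp_rot: [3.142, -0.0, 1.509]
contact_force: [0.2, 0.1, -0.1]
opening: 0.222
```

Run:
```python
from h import *
h=np.array([463.6,-37.3])+112*EY;print(h);to(h[0],h[1],74.6,1.51)
im,W,p=grab('top','t4');cx,cy=chestframe(W)
M=hsvmask(im,(0,150,40),(8,255,255))|hsvmask(im,(170,150,40),(180,255,255));M&=(W[...,2]>90)&(cy>50)&(cy<220)&(abs(cx+90)<40)
if M.sum(): print('tab cy',np.percentile(cy[M],[2,98]),'cx',np.percentile(cx[M],[2,98]),M.sum())
hinge(im,W)
```

```text
[470.4049947   74.49307692]
t 20.08 pos [472.6 112.6  75.2] rpy [ 3.1415e+00 -1.0000e-04  1.5091e+00] -> shift cm [-3.81  0.01  0.06] turn -0.0009 F [ 0.2  0.1 -0.1] open 0.222
green cx [-99.7 -77.4] cy [21.6 41.1] z 93.5 74
green cx [-100.5  -77.3] cy [-48.9 -19.5] z 93.9 131
dark cx [-102.1  -78.6] cy [-13.8  15.3] z 93.4 139
dark cx [-102.5  -78.9] cy [-84.3 -53.8] z 93.9 144
```

>>> drive_tool --pt "-0.7 0 0 0" --pt "-0.7 0 0 0" --pt "-0.7 0 0 0" --pt "-0.6 0 0 0" --pt "-0.4 0 0 0" --pt "-0.2 0 0 0" --pt "0 0 0 0" --pt "0 0 0 0"

```text
clock: 20.8
eef_pos: [470.7, 79.9, 75.2]
tcp_rot: [3.141, -0.0, 1.51]
contact_force: [-0.4, 0.5, -0.2]
opening: 0.222
```

>>> drive_tool --pt "-0.1 0 0 0" --pt "-0.1 0 0 0" --pt "-0.1 0 0 0" --pt "-0.1 0 0 0" --pt "0 0 0 0"

```text
clock: 21.22
eef_pos: [470.3, 76.0, 75.2]
tcp_rot: [3.142, 0.0, 1.51]
contact_force: [0.2, -0.1, 0.0]
opening: 0.223
```

>>> drive_tool --pt "-0.1 0 0 0" --pt "-0.1 0 0 0" --pt "0 0 0 0" --pt "0 0 0 0"

```text
clock: 21.55
eef_pos: [470.2, 74.0, 75.2]
tcp_rot: [-3.142, -0.0, 1.51]
contact_force: [0.2, -0.2, -1.2]
opening: 0.221
```

>>> drive_tool --pt "-0.1 0 0 0" --pt "0 0 0 0" --pt "-0.1 0 0 0" --pt "0 0 0 0" --pt "0 0 0 0"

```text
clock: 21.97
eef_pos: [470.3, 73.4, 75.3]
tcp_rot: [3.141, -0.002, 1.509]
contact_force: [-0.7, 11.8, -1.6]
opening: 0.226
```

Run:
```python
from h import *
im,W,p=grab('scene','s5');cx,cy=chestframe(W)
M=hsvmask(im,(0,150,40),(8,255,255))|hsvmask(im,(170,150,40),(180,255,255));M&=(W[...,2]>70)&(cy>50)&(cy<220)&(abs(cx+90)<40)
if M.sum(): print('tab cy',np.percentile(cy[M],[2,98]),'cx',np.percentile(cx[M],[2,98]),'z',np.percentile(W[M][:,2],[2,98]),M.sum())
cv2.imwrite('pics/v3.png',cv2.resize(im[150:270,220:380,::-1],(800,600)))
to(470.4,74.5,74.6,1.51)
```

```text
tab cy [100.20544364 137.58235821] cx [-98.70090279 -79.52207709] z [ 79.06106864 114.46036697] 155
t 22.02 pos [470.3  73.4  75.3] rpy [ 3.1413e+00 -2.1000e-03  1.5090e+00] -> shift cm [0.11 0.01 0.07] turn -0.001 F [-0.3 11.5 -0.9] open 0.226
```

View pics/v3.png

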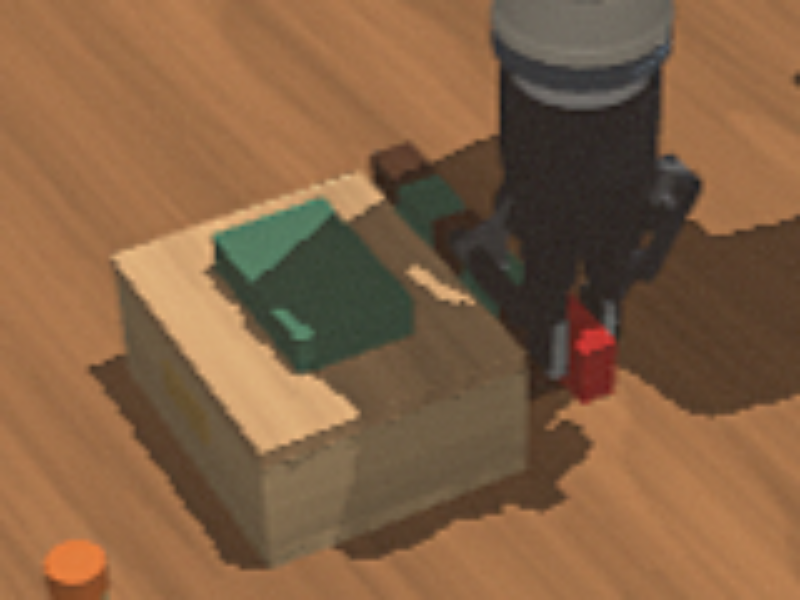

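The tab is against the outer knuckle: 11.8 N of contact with the tab end at cy≈137. I let go and rise.

>>> drive_tool --pt "0 0 0 0" --pt "0 0 0 0" --pt "0 0 0 0" --pt "0 0 0 0" --pt "0 0 0 0" --pt "0 0 0 0" --pt "0 0 0 0" --jaw 0

```text
clock: 22.6
eef_pos: [470.1, 72.0, 75.2]
tcp_rot: [3.142, 0.0, 1.51]
contact_force: [0.2, -0.1, -0.6]
opening: 0.997
```

>>> drive_tool --pt "0 0 -0.8 0" --pt "0 0 -2.0 0" --pt "0 0 -2.5 0" --pt "0 0 -2.5 0" --pt "0 0 -2.5 0" --pt "0 0 -2.5 0" --pt "0 0 0 0" --pt "0 0 0 0"

```text
clock: 23.27
eef_pos: [471.1, 72.2, 205.0]
tcp_rot: [3.138, -0.001, 1.51]
contact_force: [0.2, 1.4, -0.3]
opening: 1.004
```

Run:
```python
from h import *
for n in('scene','top'):
    im,W,p=grab(n,n+'6');cx,cy=chestframe(W)
    M=hsvmask(im,(0,150,40),(8,255,255))|hsvmask(im,(170,150,40),(180,255,255));M&=(W[...,2]>60)&(cy>50)&(cy<220)&(abs(cx+90)<50)
    if M.sum(): print(n,'tab cy',np.percentile(cy[M],[1,99]).round(1),'cx',np.percentile(cx[M],[2,98]).round(1),'z',np.percentile(W[M][:,2],[2,98]).round(1),M.sum())
    hinge(im,W)
    cas=lambda c,lo,hi,box=None:print(n,c,*top(im,W,lo,hi,25,45,box))
    if n=='top':
        cas('orange',(5,120,80),(18,255,255),(150,200,230,280));cas('yellow',(20,120,80),(35,255,255),(190,220,290,300));cas('grey',(0,0,0),(180,90,255),(205,170,290,225))
to(505.3,281.7,150,1.542)
```

```text
scene tab cy [ 80.  137.7] cx [-98.1 -79.1] z [ 77.3 111.9] 265
dark cx [-102.8  -79.1] cy [-85.4 -52. ] z 95.0 67
dark cx [-102.3  -77.9] cy [-20.2  16.3] z 94.8 78
dark cx [-102.7  -77.1] cy [50.6 90.5] z 94.4 67
dark cx [-102.3  -78.9] cy [-84.1 -55.5] z 93.7 120
top orange [565.4 414.6] [101.   67.3] 1.431 31.5 1121
top yellow [505.1 281.7] [100.4  66.8] 1.556 31.5 1125
top grey [647.8 278.3] [100.6  67.1] 1.473 31.8 1089
t 23.37 pos [469.6  72.  202.8] rpy [-3.1410e+00  1.0000e-04  1.5101e+00] -> shift cm [21.15  2.29  5.28] turn -0.0319 F [-0.6 -0.1  0.3] open 1.002
```

The pin is home (tab cy 80–137, upright) and the cases have not moved. Now the yellow case.

>>> drive_tool --pt "2.64 0.29 0 0" --pt "2.64 0.29 0 0" --pt "2.64 0.29 0 0" --pt "2.64 0.29 0 0" --pt "2.64 0.29 0.6 0" --pt "2.64 0.29 2 0" --pt "2.64 0.29 3 0" --pt "2.64 0.29 3 0" --pt "0 0 3 -0.044" --pt "0 0 2 0" --pt "0 0 0 0" --pt "0 0 0 0"

```text
clock: 24.37
eef_pos: [504.5, 280.7, 65.4]
tcp_rot: [-3.137, 0.002, 1.554]
contact_force: [-0.5, -0.2, -0.7]
opening: 1.003
```

Run:
```python
from h import *
im,W,p=grab('wrist')
print('yellow',*top(im,W,(20,120,60),(35,255,255),25,45))
to(505.3,281.7,-4,1.55)
```

```text
yellow [505.4 280.3] [100.5  67. ] 1.532 31.4 18410
t 24.42 pos [505.7 281.2  66.9] rpy [-3.1403e+00  8.0000e-04  1.5537e+00] -> shift cm [ 0.06 -0.04  7.09] turn 0.0037 F [0.5 0.2 0.5] open 1.0
```

>>> drive_tool --pt "0 0 1.5 0.01" --pt "0 0 2.0 0" --pt "0 0 2.0 0" --pt "0 0 1.0 0" --pt "0 0 0.6 0" --pt "0 0 0 0" --pt "0 0 0 0"

```text
clock: 25.0
eef_pos: [506.7, 281.7, -2.9]
tcp_rot: [3.141, -0.001, 1.544]
contact_force: [1.3, 0.2, 0.9]
opening: 1.003
```

>>> drive_tool --pt "0 0 0 0" --pt "0 0 0 0" --pt "0 0 0 0" --pt "0 0 0 0" --pt "0 0 0 0" --pt "0 0 0 0" --pt "0 0 0 0" --jaw 1 --force 50

```text
clock: 25.58
eef_pos: [506.6, 281.8, -2.4]
tcp_rot: [3.14, -0.001, 1.544]
contact_force: [-2.0, -0.3, 6.8]
opening: 0.761
```

>>> drive_tool --pt "0 0 -0.4 0" --pt "0 0 -1.0 0" --pt "0 0 -2.5 0" --pt "0 0 -3.0 0" --pt "0 0 -3.0 0" --pt "0 0 -3.0 0" --pt "0 0 -3.0 0" --pt "0 0 0 0"

```text
clock: 26.25
eef_pos: [509.1, 283.2, 162.2]
tcp_rot: [3.133, -0.005, 1.544]
contact_force: [1.2, 0.9, -1.4]
opening: 0.764
```

Run:
```python
from h import *
to(553.8,-42.5,150,1.51)
```

```text
t 26.25 pos [509.1 283.2 162.2] rpy [ 3.1332 -0.0049  1.5442] -> shift cm [-32.45   5.32   1.1 ] turn 0.0342 F [ 1.2  0.9 -1.4] open 0.764
```

>>> drive_tool --pt "-2.0 0.4 0 0" --pt "-3.0 0.52 0 0" --pt "-3.2 0.55 0 0" --pt "-3.2 0.55 0 0" --pt "-3.2 0.55 0 0" --pt "-3.2 0.55 0 0" --pt "-3.2 0.55 0 0" --pt "-3.2 0.55 0 0" --pt "-3.2 0.55 0 0" --pt "-3.0 0.52 0 0" --pt "-1.9 0.3 0 0.034" --pt "0 0 0 0"

```text
clock: 27.25
eef_pos: [553.6, -46.3, 155.5]
tcp_rot: [3.141, 0.001, 1.506]
contact_force: [0.6, 0.6, -2.5]
opening: 0.76
```

>>> drive_tool --pt "0 0 0 0" --pt "0 0 0 0"

```text
clock: 27.42
eef_pos: [552.9, -42.5, 155.2]
tcp_rot: [-3.141, -0.0, 1.51]
contact_force: [0.5, 0.3, -2.1]
opening: 0.755
```

Run:
```python
from h import *
im,W,p=grab('wrist')
z=W[...,2]
M=hsvmask(im,(20,120,50),(35,255,255))&(z>170);P=W[M];print('case top z',np.percentile(P[:,2],[5,50]).round(1) if M.sum() else 0, 'far edge y',np.percentile(P[:,1],99) if M.sum() else 0,'x',np.percentile(P[:,0],[1,99]))
to(553.8,-42.5,103,1.511)
```

```text
case top z [187.7 188.9] far edge y 7.268421763779993 x [521.59138736 586.91728857]
t 27.47 pos [553.  -42.2 155.2] rpy [-3.1412e+00 -3.0000e-04  1.5108e+00] -> shift cm [-0.03  0.09  5.22] turn -0.0002 F [ 0.   0.6 -1.7] open 0.76
```

>>> drive_tool --pt "0 0.05 1.0 0" --pt "0 0 1.5 0" --pt "0 0 1.2 0" --pt "0 0 0.7 0" --pt "0 0 0.4 0" --pt "0 0 0.2 0" --pt "0 0 0 0" --pt "0 0 0 0"

```text
clock: 28.13
eef_pos: [554.1, -42.9, 105.4]
tcp_rot: [3.141, 0.0, 1.51]
contact_force: [1.0, -0.3, -1.6]
opening: 0.762
```

>>> drive_tool --pt "0 0 0.1 0" --pt "0 0 0 0" --pt "0 0 0 0"

```text
clock: 28.38
eef_pos: [554.0, -43.0, 104.5]
tcp_rot: [3.141, -0.0, 1.51]
contact_force: [0.5, -0.1, -2.1]
opening: 0.759
```

>>> drive_tool --pt "0 0 0.1 0" --pt "0 0 0.05 0" --pt "0 0 0 0"

```text
clock: 28.63
eef_pos: [554.1, -43.0, 103.6]
tcp_rot: [3.141, 0.0, 1.51]
contact_force: [-3.2, -0.1, 7.1]
opening: 0.759
```

>>> drive_tool --pt "0 0 0 0" --pt "0 0 0 0" --pt "0 0 0 0" --pt "0 0 0 0" --pt "0 0 0 0" --pt "0 0 0 0" --jaw 0

```text
clock: 29.13
eef_pos: [553.8, -42.9, 102.6]
tcp_rot: [-3.141, -0.0, 1.51]
contact_force: [-0.2, 0.4, 0.6]
opening: 0.998
```

>>> drive_tool --pt "0 0 -0.8 0" --pt "0 0 -2.0 0" --pt "0 0 -3.0 0" --pt "0 0 -3.0 0" --pt "0 0 0 0" --pt "0 0 0 0"

```text
clock: 29.63
eef_pos: [555.1, -43.1, 193.0]
tcp_rot: [3.137, 0.0, 1.51]
contact_force: [0.6, 0.9, -0.1]
opening: 1.005
```

Run:
```python
from h import *
im,W,p=grab('wrist','w8')
print('yellow',*top(im,W,(20,120,60),(35,255,255),130,145))
im,W,p=grab('top')
cas=lambda c,lo,hi,box=None:print(c,*top(im,W,lo,hi,25,45,box))
cas('orange',(5,120,80),(18,255,255),(150,200,230,280));cas('grey',(0,0,0),(180,90,255),(205,170,290,225))
to(647.8,278.3,150,1.473)
```

```text
yellow [555.3 -44.3] [100.1  67.4] 1.511 137.4 15148
orange [565.5 414.2] [100.6  67. ] 1.429 31.5 1124
grey [648.1 278.4] [100.1  67.5] 1.484 31.8 1087
t 29.73 pos [553.4 -42.9 190.5] rpy [-3.1412  0.      1.5101] -> shift cm [32.64  7.48  4.04] turn 0.0371 F [-1.1 -1.1 -0. ] open 1.003
```

>>> drive_tool --pt "2.0 0.5 0 0" --pt "3.2 0.75 0 0" --pt "3.4 0.75 0 0" --pt "3.4 0.75 0 0" --pt "3.4 0.75 0 0" --pt "3.4 0.75 0 0" --pt "3.4 0.75 0 0" --pt "3.4 0.75 0 0" --pt "3.4 0.75 0 0" --pt "2.4 0.75 1 0" --pt "1.24 0.73 1.5 0.03" --pt "0 0 2 0"

```text
clock: 30.73
eef_pos: [654.3, 281.3, 144.5]
tcp_rot: [3.141, -0.001, 1.481]
contact_force: [-1.4, -1.2, -0.7]
opening: 1.003
```

>>> drive_tool --pt "0 0 3 0" --pt "0 0 3 0" --pt "0 0 2 0" --pt "0 0 0 0" --pt "0 0 0 0" --pt "0 0 0 0"

```text
clock: 31.23
eef_pos: [653.7, 278.1, 66.2]
tcp_rot: [3.141, -0.0, 1.48]
contact_force: [0.1, 0.8, -0.1]
opening: 1.001
```

Run:
```python
from h import *
im,W,p=grab('wrist')
print('grey',*top(im,W,(0,0,0),(180,90,255),26,40))
to(648.1,278.4,-3,1.482)
```

```text
grey [648.6 276.9] [100.7  66.7] 1.477 31.4 18135
t 31.28 pos [654.1 278.4  67.1] rpy [ 3.14e+00 -9.00e-04  1.48e+00] -> shift cm [-0.06 -0.61  7.01] turn -0.002 F [-0.  -0.   0.4] open 0.998
```

>>> drive_tool --pt "-0.08 -0.55 0.5 0" --pt "0 0 2.0 0" --pt "0 0 2.5 0" --pt "0 0 1.2 0" --pt "0 0 0.8 0" --pt "0 0 0 0" --pt "0 0 0 0"

```text
clock: 31.87
eef_pos: [648.0, 277.9, -3.8]
tcp_rot: [3.141, -0.0, 1.48]
contact_force: [-0.1, 0.6, 1.1]
opening: 0.997
```

>>> drive_tool --pt "0 0 0 0" --pt "0 0 0 0" --pt "0 0 0 0" --pt "0 0 0 0" --pt "0 0 0 0" --pt "0 0 0 0" --pt "0 0 0 0" --jaw 1 --force 50

```text
clock: 32.45
eef_pos: [648.7, 278.2, -2.6]
tcp_rot: [3.14, -0.001, 1.48]
contact_force: [-0.4, 0.1, 6.7]
opening: 0.76
```

>>> drive_tool --pt "0 0 -0.4 0" --pt "0 0 -1.0 0" --pt "0 0 -2.5 0" --pt "0 0 -3.5 0" --pt "0 0 -3.5 0" --pt "0 0 -3.5 0" --pt "0 0 -3.5 0" --pt "0 0 -1.0 0" --pt "0 0 0 0" --pt "0 0 0 0" --pt "0 0 0 0"

```text
clock: 33.37
eef_pos: [646.4, 277.2, 182.5]
tcp_rot: [-3.139, 0.002, 1.48]
contact_force: [0.8, -0.4, -3.8]
opening: 0.763
```

Run:
```python
from h import *
to(553.8,-42.5,190,1.51)
```

```text
t 33.37 pos [646.4 277.2 182.5] rpy [-3.1386e+00  1.6000e-03  1.4801e+00] -> shift cm [-32.67  -6.33  -0.68] turn -0.0299 F [ 0.8 -0.4 -3.8] open 0.763
```

>>> drive_tool --pt "-2.0 -0.4 0 0" --pt "-3.0 -0.6 0 0" --pt "-3.4 -0.66 0 0" --pt "-3.4 -0.66 0 0" --pt "-3.4 -0.66 0 0" --pt "-3.4 -0.66 0 0" --pt "-3.4 -0.66 0 0" --pt "-3.4 -0.66 0 0" --pt "-3.4 -0.66 0 0" --pt "-2.5 -0.6 0 0" --pt "-1.47 -0.27 0 -0.03" --pt "0 0 0 0"

```text
clock: 34.37
eef_pos: [551.0, -45.3, 182.5]
tcp_rot: [-3.137, 0.001, 1.509]
contact_force: [0.5, -0.3, -2.7]
opening: 0.761
```

>>> drive_tool --pt "0 0 1.0 0" --pt "0 0 1.0 0" --pt "0 0 0 0" --pt "0 0 0 0"

```text
clock: 34.7
eef_pos: [552.5, -41.7, 162.9]
tcp_rot: [-3.138, -0.0, 1.511]
contact_force: [-0.8, -0.9, -1.8]
opening: 0.76
```

Run:
```python
from h import *
im,W,p=grab('wrist')
M=hsvmask(im,(20,120,50),(35,255,255))&(W[...,2]>100);P=W[M];print('yellow',rect(P) if len(P) else 0)
z=W[...,2];M=(z>180)&(z<215)&(im.max(2)-im.min(2).astype(int)<25)&(im.max(2)>90);M[:,:150]=0;M[:,500:]=0
P=W[blob(M)];print('grey far y',np.percentile(P[:,1],99),'x',np.percentile(P[:,0],[1,99]),'z',np.median(P[:,2]),len(P))
to(553.8,-42.5,136,1.511)
```

```text
yellow (array([557.9,   4.3]), array([66. ,  3.2]), np.float64(-0.06))
grey far y 7.813511164702061 x [516.69846604 587.06032372] z 196.9590877366635 17886
t 34.75 pos [553.1 -41.8 163.7] rpy [-3.1398e+00 -1.0000e-04  1.5111e+00] -> shift cm [-0.06  0.08  2.77] turn 0.0001 F [-0.4  0.6 -1.6] open 0.757
```

>>> drive_tool --pt "-0.08 0.07 1.0 0" --pt "0 0 0.8 0" --pt "0 0 0.5 0" --pt "0 0 0.2 0" --pt "0 0 0.1 0" --pt "0 0 0 0" --pt "0 0 0 0"

```text
clock: 35.33
eef_pos: [554.2, -43.6, 138.8]
tcp_rot: [3.141, 0.0, 1.51]
contact_force: [0.0, 0.1, -2.2]
opening: 0.762
```

>>> drive_tool --pt "0 0 0.1 0" --pt "0 0 0 0" --pt "0 0 0 0"

```text
clock: 35.58
eef_pos: [554.2, -43.6, 137.9]
tcp_rot: [3.141, -0.0, 1.51]
contact_force: [-0.7, 1.2, -1.8]
opening: 0.76
```

>>> drive_tool --pt "0 0 0.1 0" --pt "0 0 0.08 0" --pt "0 0 0 0" --pt "0 0 0 0"

```text
clock: 35.92
eef_pos: [554.0, -43.6, 135.8]
tcp_rot: [-3.141, -0.0, 1.51]
contact_force: [0.8, 0.8, -1.7]
opening: 0.76
```

>>> drive_tool --pt "0 0 0.06 0" --pt "0 0 0 0" --pt "0 0 0 0"

```text
clock: 36.17
eef_pos: [554.1, -43.6, 135.4]
tcp_rot: [3.141, 0.0, 1.51]
contact_force: [0.4, -0.1, -0.1]
opening: 0.764
```

>>> drive_tool --pt "0 0 0 0" --pt "0 0 0 0" --pt "0 0 0 0" --pt "0 0 0 0" --pt "0 0 0 0" --pt "0 0 0 0" --jaw 0

```text
clock: 36.67
eef_pos: [554.1, -43.6, 135.3]
tcp_rot: [3.142, -0.0, 1.51]
contact_force: [-0.8, -0.3, 0.3]
opening: 1.002
```

>>> drive_tool --pt "0 0 -0.8 0" --pt "0 0 -2.0 0" --pt "0 0 -3.0 0" --pt "0 0 -3.0 0" --pt "0 0 0 0" --pt "0 0 0 0"

```text
clock: 37.17
eef_pos: [555.3, -43.7, 225.7]
tcp_rot: [3.137, 0.0, 1.51]
contact_force: [-0.8, -0.1, 0.1]
opening: 1.004
```

Run:
```python
from h import *
im,W,p=grab('wrist','w9')
print('grey',*top(im,W,(0,0,0),(180,90,255),160,178))
im,W,p=grab('top')
cas=lambda c,lo,hi,box=None:print(c,*top(im,W,lo,hi,25,45,box))
cas('orange',(5,120,80),(18,255,255),(130,190,240,290))
to(565.4,414.4,220,1.430)
```

```text
grey [555.4 -44.7] [100.1  67. ] 1.511 169.4 15075
orange [565.6 414.9] [101.6  66.8] 1.423 31.5 1123
t 37.27 pos [553.6 -43.5 223. ] rpy [-3.1411 -0.      1.5101] -> shift cm [45.78 -1.6   0.3 ] turn 0.0801 F [-0.4 -0.2 -1.1] open 1.0
```

>>> drive_tool --pt "2.5 -0.1 0 0" --pt "3.8 -0.14 0 0" --pt "4.0 -0.14 0 0" --pt "4.0 -0.14 0 0" --pt "4.0 -0.14 0 0" --pt "4.0 -0.14 0 0" --pt "4.0 -0.14 0 0" --pt "4.0 -0.14 0 0" --pt "4.0 -0.14 0 0" --pt "4.0 -0.14 0 0" --pt "4.0 -0.14 0 0" --pt "3.5 -0.1 0 0"

```text
clock: 38.27
eef_pos: [564.7, 416.7, 221.3]
tcp_rot: [-3.139, 0.001, 1.511]
contact_force: [0.9, -1.1, 0.2]
opening: 1.003
```

>>> drive_tool --pt "0 0 2 0.083" --pt "0 0 3.5 0" --pt "0 0 3.5 0" --pt "0 0 3.5 0" --pt "0 0 2.5 0" --pt "0 0 0 0" --pt "0 0 0 0" --pt "0 0 0 0"

```text
clock: 38.93
eef_pos: [566.4, 414.9, 74.1]
tcp_rot: [3.141, -0.0, 1.427]
contact_force: [0.1, -0.2, -0.7]
opening: 1.002
```

Run:
```python
from h import *
im,W,p=grab('wrist')
print('orange',*top(im,W,(5,120,60),(18,255,255),26,40))
to(565.6,414.7,-3,1.428)
```

```text
orange [562.9 398.1] [68.7 66.4] 1.418 31.4 6402
t 38.98 pos [566.9 415.3  75.1] rpy [ 3.1399e+00 -1.7000e-03  1.4270e+00] -> shift cm [-0.09 -0.13  7.81] turn -0.001 F [ 0.1  0.8 -0.1] open 1.003
```

>>> drive_tool --pt "-0.07 -0.12 1.0 0" --pt "0 0 2.5 0" --pt "0 0 2.3 0" --pt "0 0 1.2 0" --pt "0 0 0.8 0" --pt "0 0 0 0" --pt "0 0 0 0"

```text
clock: 39.57
eef_pos: [565.0, 414.3, -4.1]
tcp_rot: [3.141, -0.0, 1.427]
contact_force: [-0.5, 0.4, -0.2]
opening: 1.001
```

>>> drive_tool --pt "0 0 0 0" --pt "0 0 0 0" --pt "0 0 0 0" --pt "0 0 0 0" --pt "0 0 0 0" --pt "0 0 0 0" --pt "0 0 0 0" --jaw 1 --force 50

```text
clock: 40.15
eef_pos: [565.6, 414.7, -3.0]
tcp_rot: [3.14, -0.002, 1.427]
contact_force: [0.1, -0.7, 6.0]
opening: 0.755
```

>>> drive_tool --pt "0 0 -0.4 0" --pt "0 0 -1.0 0" --pt "0 0 -2.5 0" --pt "0 0 -3.5 0" --pt "0 0 -3.5 0" --pt "0 0 -3.5 0" --pt "0 0 -3.5 0" --pt "0 0 -3.5 0" --pt "0 0 -1.0 0" --pt "0 0 0 0" --pt "0 0 0 0" --pt "0 0 0 0"

```text
clock: 41.15
eef_pos: [563.4, 413.2, 216.8]
tcp_rot: [-3.139, 0.003, 1.427]
contact_force: [-0.1, -0.9, -3.6]
opening: 0.765
```

Run:
```python
from h import *
to(553.8,-42.8,220,1.51)
```

```text
t 41.15 pos [563.4 413.2 216.8] rpy [-3.1390e+00  2.6000e-03  1.4271e+00] -> shift cm [-45.26   5.58  -0.21] turn -0.0829 F [-0.1 -0.9 -3.6] open 0.765
```

>>> drive_tool --pt "-2.5 0.3 0 0" --pt "-3.8 0.46 0 0" --pt "-4.0 0.48 0 0" --pt "-4.0 0.48 0 0" --pt "-4.0 0.48 0 0" --pt "-4.0 0.48 0 0" --pt "-4.0 0.48 0 0" --pt "-4.0 0.48 0 0" --pt "-4.0 0.48 0 0" --pt "-4.0 0.48 0 0" --pt "-4.0 0.48 0 0" --pt "-3.07 0.36 0 0"

```text
clock: 42.15
eef_pos: [551.6, -45.5, 216.9]
tcp_rot: [-3.138, 0.001, 1.426]
contact_force: [0.8, 0.4, -2.5]
opening: 0.756
```

>>> drive_tool --pt "0 0 0 -0.083" --pt "0 0 1.0 0" --pt "0 0 1.0 0" --pt "0 0 0 0" --pt "0 0 0 0" --pt "0 0 0 0"

```text
clock: 42.65
eef_pos: [553.2, -41.8, 198.6]
tcp_rot: [-3.14, -0.0, 1.511]
contact_force: [0.4, 0.3, -1.8]
opening: 0.759
```

Run:
```python
from h import *
im,W,p=grab('wrist','w10')
M=hsvmask(im,(5,110,50),(18,255,255))&(W[...,2]>200);P=W[blob(M)];print('orange far y',np.percentile(P[:,1],99),'x',np.percentile(P[:,0],[1,99]),'z',np.median(P[:,2]),len(P))
to(554,-43.4,167,1.511)
```

```text
orange far y 8.477825117121265 x [521.19210497 587.39198127] z 232.89895332782518 19600
t 42.7 pos [553.5 -42.  199.1] rpy [-3.1412 -0.      1.5107] -> shift cm [-0.14  0.06  3.21] turn -0.0003 F [-0.4  0.  -3.2] open 0.763
```

>>> drive_tool --pt "-0.25 0.04 1.0 0" --pt "0 0 1.0 0" --pt "0 0 0.6 0" --pt "0 0 0.3 0" --pt "0 0 0 0" --pt "0 0 0 0"

```text
clock: 43.2
eef_pos: [553.6, -45.3, 170.0]
tcp_rot: [-3.141, -0.0, 1.51]
contact_force: [-0.4, -0.5, -1.7]
opening: 0.764
```

>>> drive_tool --pt "0 0 0.08 0" --pt "0 0 0.08 0" --pt "0 0 0 0" --pt "0 0 0 0"

```text
clock: 43.53
eef_pos: [553.8, -45.3, 168.9]
tcp_rot: [3.141, 0.0, 1.51]
contact_force: [-0.1, 0.9, -3.3]
opening: 0.758
```

>>> drive_tool --pt "0.05 0 0.08 0" --pt "0 0 0.05 0" --pt "0 0 0 0" --pt "0 0 0 0"

```text
clock: 43.87
eef_pos: [553.7, -44.8, 167.4]
tcp_rot: [-3.142, 0.0, 1.51]
contact_force: [0.6, 0.1, -2.8]
opening: 0.759
```

>>> drive_tool --pt "0 0 0.05 0" --pt "0 0 0 0" --pt "0 0 0 0"

```text
clock: 44.12
eef_pos: [553.8, -44.8, 167.0]
tcp_rot: [3.141, 0.0, 1.51]
contact_force: [-0.1, 0.9, -0.1]
opening: 0.759
```

>>> drive_tool --pt "0 0 0 0" --pt "0 0 0 0" --pt "0 0 0 0" --pt "0 0 0 0" --pt "0 0 0 0" --pt "0 0 0 0" --jaw 0

```text
clock: 44.62
eef_pos: [553.8, -44.8, 166.9]
tcp_rot: [3.141, 0.0, 1.51]
contact_force: [0.3, -0.5, -0.4]
opening: 0.998
```

>>> drive_tool --pt "0 0 -0.8 0" --pt "0 0 -2.0 0" --pt "0 0 -3.0 0" --pt "0 0 -3.0 0" --pt "0 0 0 0" --pt "0 0 0 0"

```text
clock: 45.12
eef_pos: [554.9, -44.9, 257.3]
tcp_rot: [3.137, 0.0, 1.51]
contact_force: [0.1, -0.7, -0.7]
opening: 1.001
```

Run:
```python
from h import *
im,W,p=grab('wrist','w11')
print('orange',*top(im,W,(5,110,60),(18,255,255),192,212))
to(553,-43,300,1.51)
```

```text
orange [553.5 -67.2] [67.4 57.7] -0.063 201.4 6067
t 45.17 pos [553.9 -44.8 255.6] rpy [3.1402 0.     1.5101] -> shift cm [ 0.18 -0.1  -4.44] turn 0.0001 F [-0.  -0.  -0.1] open 1.001
```

Now I back the arm away and check the final state from the fixed cameras.

>>> drive_tool --pt "-1 0 -2 0" --pt "-3 -1 -1 0" --pt "-3.5 -2 0 0" --pt "-3.5 -2 0 0" --pt "-3.5 -2 0 0" --pt "-3.5 -2 0 0" --pt "-3.5 -2 0 0" --pt "-3.5 -2 0 0" --pt "-3.5 -1 0 0" --pt "0 0 0 0" --pt "0 0 0 0"

```text
clock: 46.08
eef_pos: [395.2, -321.8, 283.6]
tcp_rot: [-3.14, -0.001, 1.506]
contact_force: [0.6, -0.5, -0.7]
opening: 1.002
```

Run:
```python
from h import *
im,W,p=grab('top','t9');cx,cy=chestframe(W);near=(abs(cx)<110)&(abs(cy)<150)
def rep(n,M):
    P=W[blob(M)];c=rect(P);print(n,c,'chest xy',((c[0]-[553.1,-42.5])@EX).round(1),((c[0]-[553.1,-42.5])@EY).round(1),'z',np.percentile(P[:,2],[5,50,95]).round(1))
z=W[...,2]
rep('top case',near&(z>195)&(z<210))
hinge(im,W)
M=(hsvmask(im,(0,150,40),(8,255,255))|hsvmask(im,(170,150,40),(180,255,255)))&(z>70)&near&(cx<-60);print('tab cy',np.percentile(cy[M],[1,99]),'cx',np.percentile(cx[M],[1,99]))
im,W,p=grab('scene','s9');cx,cy=chestframe(W)
cv2.imwrite('pics/v9.png',cv2.resize(im[90:290,160:420,::-1],(780,600)))
# column: +y faces of each case in scene
for n,lo,hi in(('yellow',107,136),('grey',140,168),('orange',172,200)):
    M=(W[...,2]>lo+6)&(W[...,2]<hi-4)&(abs(cx)<60)&(abs(cy)<80)
    f=M&(abs(cx)<20);g=M&(abs(cy)<35);print(n,'+y face cy',np.median(cy[f]).round(1),'+x face cx',np.percentile(cx[g],90).round(1))
```

```text
top case (array([554.3, -44.5]), array([100.6,  67.3]), np.float64(1.506)) chest xy 1.3 -1.9 z [199.2 201.8 204.6]
green cx [-100.3  -77.4] cy [21.6 50. ] z 93.7 128
green cx [-100.1  -77.3] cy [-48.7 -19.4] z 93.7 129
dark cx [-101.5  -78.2] cy [56.  85.2] z 93.7 131
dark cx [-101.9  -78.6] cy [-14.   15.6] z 93.9 134
dark cx [-102.3  -78.9] cy [-84.1 -54. ] z 93.5 141
tab cy [ 83.94601132 134.9030558 ] cx [-99.29306942 -79.22220102]
yellow +y face cy 49.5 +x face cx 34.3
grey +y face cy 49.3 +x face cx 34.7
orange +y face cy 47.7 +x face cx 34.5
```

View pics/v9.png

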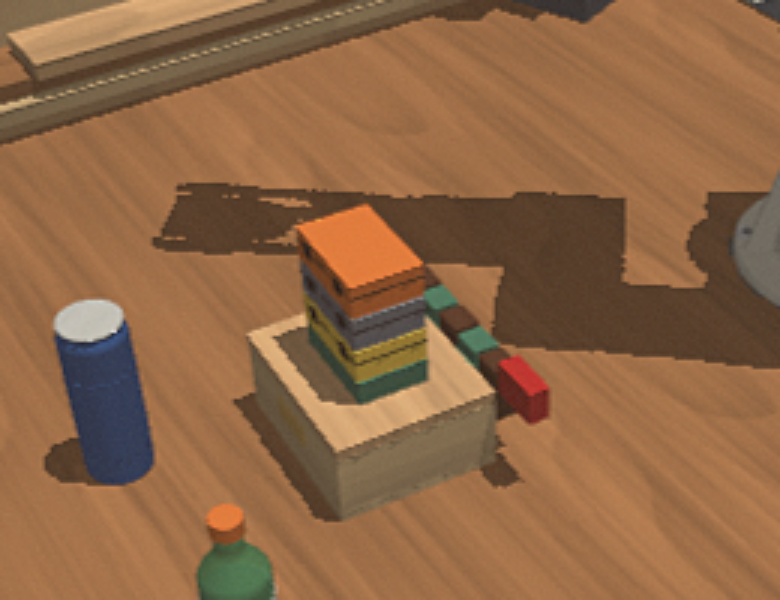

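The picture shows the yellow, grey and orange column upright and square on the green block at (360,310). The pin's tab is against the outer knuckle at (525,390), and the bystanders have not moved. I hand in.

```bash
python3 -c "
from rig import job
print(job.sign_off())"
```

```text
the job is handed in; nothing more can be done
None
```

The job is done and handed in at about 46 s of the 210 s allowed; the sign-off gave no verdict. The lid is on the chest and the pin is through all five knuckles. The yellow, grey and orange cases stand in one column on the green block. No blue case was on the bench; the purple case and the smaller grey one were left alone.

Last checks from the fixed cameras, plus the force when the pin seated:
- **Lid:** the lid's and chest's knuckles line up to within about 1 mm, and the slab is seated flat.
- **Pin:** the tab's near face is at the outer knuckle (84 mm along the hinge, 85 nominal). It met the knuckle with 11.8 N when it seated.
- **Cases:** the top case is about 2 mm off the block centre and within 0.01 rad of square; the cases' side faces agree to about 2 mm.
- **Bystanders:** the spray can and glue looked unmoved. The hammer was never approached, but I did not measure any of the three again.

What failed or disagreed:
- **First lid grasp:** it closed on air. The fingertips were about 25 mm higher than the stated tool offset implies, so I measured the real offset and used that for the rest.
- **Camera disagreement:** the wrist and top cameras differed by 1–3 mm in y.
- **Orange case:** the wrist camera saw it only partly, so I judged its placing from the top and scene views.

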